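# Empty the prep scraps into the sliding-lid scrap bin

## Task

Clear the prep scraps away: lift the scrap bin's lid over its catch and slide it fully open, tip all the avocado stones out of the blue pan into the bin, and put every corn cob in as well. Stand the empty pan upright on the table again, and slide the lid fully shut so that its front lip drops back home over the brass bead. Leave the other kitchen things where they are.

Things in the scene. Friction and masses are not known exactly. Their poses are not given: they have to be found in the camera images.
- bin: Stainless scrap bin, fixed, 240 (x) x 400 (y) x 110 mm high, 4 mm walls; origin at the centre of its underside. The half of its top towards its own +y is the opening, under a sliding lid; the -y half is a fixed deck. Dark side ledges (inner edges at x = -96 and 96 mm) are 120 mm high; the runner channels beside the deck 134 mm.
- mouth (a point): Centre of the bin's opening at rim height: (0, 115, 110) mm in the bin's frame. With the lid fully open the free opening is 192 mm along the bin's x and 146 mm along its y (y from 42 to 188 mm).
- bead (a point): Middle of the top of the brass bead, the lid's catch: a fixed round ridge 12 mm thick along the bin's x on the rim of its +y end wall, (0, 194, 119) mm in the bin's frame. Shut, the lid's lip hangs outside it (+y), 2.5 mm off, and the lid cannot slide; slid open, the lip hangs inside and meets it again on the way back.
- runner (a joint): Travel of the lid along the bin's y, in m: 0 = closed, 0.165 = fully open; it grows as the lid slides towards the bin's -y, over the deck. It has about 1.2 N of friction and stays where it is left.
- lid (a joint): Lift of the lid about the rod at its rear (-y) edge, rad: 0 = flat, grows as its front edge rises; its weight (0.42 kg, no spring) drops it back to 0. The lip, turned down along its front edge 195 mm from the rod, is 176 mm wide, its lower edge 97 mm above the table when flat: it clears the bead from 0.12 rad (17 mm at the handle). Once past the bead the lid may lie flat and still slide.
- lid_grip (a point): Middle of the lid's black bar handle: round, 14 mm thick, 74 mm long along the bin's y, on two posts 54 mm apart. It is 166 mm above the table, 41 mm above the lid's plate, and in the bin's frame at (0, 155) mm when closed, (0, -10) when fully open; 145 mm in front of the rear rod. About 3.5 N here lifts the lid.
- pan_mid (a point): Blue enamel pan, loose, about 0.3 kg, flared: 100 mm across its flat foot, 140 mm across its rim, 75 mm high, walls 4 mm. The point is on its axis, half-way up (37.5 mm above its foot); z is its axis, up when it stands. One straight black handle sticks out towards its own -x. It starts on the table, holding two to four avocado stones.
- pan_grip (a point): Point on the pan's black handle where to grip: (-118, 0, 68) mm in the pan's frame (origin centre of the foot), 48 mm out from the rim. The handle is a 20 mm wide (pan's y), 18 mm thick bar, 100 mm long, rising outward by 9 degrees, its outer end 164 mm from the pan's axis.
- stone1_mid (a point): Centre of avocado stone 1: brown, egg-shaped, 42 mm long and 38 mm thick, 30 g, rolls; it starts in the pan (absent in some starts).
- stone2_mid (a point): Centre of avocado stone 2: brown, egg-shaped, 42 mm long and 38 mm thick, 30 g, rolls; it starts in the pan (absent in some starts).
- stone3_mid (a point): Centre of avocado stone 3: brown, egg-shaped, 42 mm long and 38 mm thick, 30 g, rolls; it starts in the pan (absent in some starts).
- stone4_mid (a point): Centre of avocado stone 4: brown, egg-shaped, 42 mm long and 38 mm thick, 30 g, rolls; it starts in the pan (absent in some starts).
- cob1_mid (a point): Centre of eaten corn cob 1: tan, 90 mm long along its own x, 34 mm thick, 60 g, lying on the table, centre 17 mm up (absent in some starts).
- cob2_mid (a point): Centre of eaten corn cob 2: tan, 90 mm long along its own x, 34 mm thick, 60 g, lying on the table, centre 17 mm up (absent in some starts).
- cob3_mid (a point): Centre of eaten corn cob 3: tan, 90 mm long along its own x, 34 mm thick, 60 g, lying on the table, centre 17 mm up (absent in some starts).
- cob4_mid (a point): Centre of eaten corn cob 4: tan, 90 mm long along its own x, 34 mm thick, 60 g, lying on the table, centre 17 mm up (absent in some starts).
- pot_lid: Blue enamel pot lid, bystander, 184 mm across, 47 mm high with its black knob, lying on the table; origin at the centre of its underside.
- measuring_cup: Glass measuring cup, bystander, 86 mm across without its handle, 100 mm high; origin at the centre of its underside.
- spoon_rest: Ceramic spoon rest, terracotta, bystander, 110 mm dish with a 75 mm tail; origin at the centre of the dish's underside.
- paddle: Wooden paddle, bystander, 340 mm long along its x, 66 mm wide, 12 mm thick; origin at the middle of its underside.

How it is judged (in metres and radians):
On the way, in this order (a step that is already met when the one before it is completed fails the run):
1. The bin's lid is slid open (travel over 140 of 165 mm) (value of joint runner above 0.14 m), for 0.2 s.
2. Every avocado stone and corn cob present is inside the bin (z of stone1_mid in the frame of bin between 0 and 0.1 m and x of stone1_mid in the frame of bin between -0.12 and 0.12 m and y of stone1_mid in the frame of bin between -0.2 and 0.2 m and z of stone2_mid in the frame of bin between 0 and 0.1 m and x of stone2_mid in the frame of bin between -0.12 and 0.12 m and y of stone2_mid in the frame of bin between -0.2 and 0.2 m and z of stone3_mid in the frame of bin between 0 and 0.1 m and x of stone3_mid in the frame of bin between -0.12 and 0.12 m and y of stone3_mid in the frame of bin between -0.2 and 0.2 m and z of stone4_mid in the frame of bin between 0 and 0.1 m and x of stone4_mid in the frame of bin between -0.12 and 0.12 m and y of stone4_mid in the frame of bin between -0.2 and 0.2 m and z of cob1_mid in the frame of bin between 0 and 0.1 m and x of cob1_mid in the frame of bin between -0.12 and 0.12 m and y of cob1_mid in the frame of bin between -0.2 and 0.2 m and z of cob2_mid in the frame of bin between 0 and 0.1 m and x of cob2_mid in the frame of bin between -0.12 and 0.12 m and y of cob2_mid in the frame of bin between -0.2 and 0.2 m and z of cob3_mid in the frame of bin between 0 and 0.1 m and x of cob3_mid in the frame of bin between -0.12 and 0.12 m and y of cob3_mid in the frame of bin between -0.2 and 0.2 m and z of cob4_mid in the frame of bin between 0 and 0.1 m and x of cob4_mid in the frame of bin between -0.12 and 0.12 m and y of cob4_mid in the frame of bin between -0.2 and 0.2 m), for 0.2 s.
At the end, for the whole second after the job is handed in: Every avocado stone and corn cob present is inside the bin, below its rim; the lid is fully shut (travel under 8 mm) with its lip dropped in front of the bead (lift under 0.03 rad); the pan stands upright (within 7 degrees) on the table at rest (all of step 2 and value of joint runner below 0.008 m and value of joint lid below 0.03 rad and angle between pan_mid's own z axis and vertical below 0.12 rad and height (world z) of pan_mid between 0.03 and 0.045 m and linear speed of pan below 0.02 m/s); the robot touches nothing.
It fails at once if the blue enamel pot lid is shifted by more than 30 mm (distance of pot_lid from where it was at the start of the episode above 0.03 m).
It fails at once if the glass measuring cup is shifted by more than 30 mm (distance of measuring_cup from where it was at the start of the episode above 0.03 m).
It fails at once if the ceramic spoon rest is shifted by more than 30 mm (distance of spoon_rest from where it was at the start of the episode above 0.03 m).
It fails at once if the wooden paddle is shifted by more than 30 mm (distance of paddle from where it was at the start of the episode above 0.03 m).
Of stone1, stone2, stone3, stone4 only 2 to 4 are there at a start; the rules pass over those that are not, and their reading is None.
Of cob1, cob2, cob3, cob4 only 2 to 4 are there at a start; the rules pass over those that are not, and their reading is None.
At some moment in a run one of cob1, cob2, cob3, cob4, pan may be knocked a few centimetres aside while the robot is not near it.
It also fails if it takes over 210 s, if anything falls off the work surface, if the arm or the gripper's body presses on something with over 40 N, if the wrist force passes 120 N, or if a joint passes its speed limit or range.

## Robot

A 6-joint arm with a two-finger parallel gripper is mounted at the origin on the work surface. World frame = base frame: x ahead of the robot, y to its left, z up, the work surface at z = 0. Lengths are in mm, angles in rad, forces in N, time in s.
With the tool pointing down it reaches from about 325 to 900 mm from the base axis. Payload 6.1 kg.
Tool frame: the origin (TCP) lies on the centre line of the jaws, within the pads' length; the fingertips stand 25 mm ahead of it and the grasp point (between the pads) lies 6 mm ahead of it (arm.tip_extent is the distance from the TCP to the fingertips, in mm); z points along the fingers, y is the line along which they close (so a half turn about z gives the same grasp; the last joint's range is limited). The gripper opens to 87 mm and grips with 3 to 60 N. Pads are 19 mm wide; open, the fingers measure 117 mm over their backs; the gripper's body (75 mm by 190 mm) begins 51 mm behind the grasp point.
Start: joints at [1.13, 0.22, 1.526, -0, 1.395, -0.126], TCP at [193.515, 594.279, 247.538] pointing down, gripper open.
Joint ranges: [-2.98, 2.98], [-0.91, 2.08], [0.09, 2.57], [-1.24, 4.39], [0.2, 2.65], [-2.68, 2.68]. Speed limits (rad/s): [2.57, 2.57, 3.01, 3.14, 3.14, 3.14].

## Interface

Orientations are given as a rotation vector (axis times angle).
In Python, from bench import arm gives the robot as it stands. The module is installed in compiled form; this text tells all that it offers.
- The arm moves only by the tool carry_out, never from a script. Its arguments are lists of equal length, an entry for each row: "slide": the shift along the tool's x, y, z scaled (see below), a list of three; "twist": the turn, a rotation vector about the tool's x, y, z scaled (see below), a list of three; "fingers": the opening in per cent of the stroke, from 0 (shut) to 100 (fully open). In form: {"slide": [[x, y, z], ...], "twist": [[rx, ry, rz], ...], "fingers": [fingers, ...]}. A call has 1 to 12 rows; each row shifts and turns the commanded pose from where the row before left it, along the tool's axes as they then stand; what a row does not reach is not made up. The controller multiplies each number of a shift by 0.02 m and each number of a turn by 0.12 rad. A row lasts 1/12 s, in which the tool goes at most 41.7 mm and 7.16 degrees, less where a joint would pass 70% of its speed; a pose out of reach is approached as far as the arm can. A call with a number of a shift or a turn outside -1 to 1 is refused whole. A call with a gripper value outside its range is refused whole. The fingers move at their own pace and stop on an object; "squeeze" is the grip in N (left out, the last holds). Time passes only in rows, so rows that do not move let the fingers close. It gives the time, the measured TCP pose, the force, the opening and the grip force at its end, in the units of the state.
- arm.observe(): the state, without advancing time (a new reading comes with each control period).
- arm.snapshot(name): name is "side" or "top"; returns the picture (384x512x3 uint8, red, green, blue); there is no depth.
- arm.camera_info(name): a dict with "K" (3x3 intrinsics, pixels), "dist" ([k1, k2, p1, p2, k3] as OpenCV has them; the pictures are not rectified), "view" (4x4, takes a point from world to camera coordinates). Camera axes: x right, y down, z forward; pixel columns grow to the right and rows downward; lengths in mm; the calibration is good to about 2 mm. A picture is of the moment at which its call begins. camera_info takes no time and is no camera call.
- arm.sign_off(): hands the job in; it is judged then, once.
Trained networks look in the newest picture that a camera, given by its name, has taken for a name from the list of things; names that differ only in an ending like _2 or _b are one class to them, and where a whole thing is asked for, a point or a joint stands for the part that bears it (a point fixed in the world has none). Each returns a list of dicts, best first, with "conf" (0 to 1); they miss things now and then, are a little off and sometimes report something else, mostly with a low value. They report only what shows in the picture. A call takes as long as a camera call.
- arm.trace(camera, target): "pixels" (384x512 bool, what is visible of it) and "centre" ([column, row] in pixels, amid what is visible of it).
The state is a dict: "time": time; "q": joint angles; "dq": joint speeds; "joint_efforts": joint torques, N m; "eef_pos": TCP position; "tool_rot": TCP orientation; "force": force on the tool from outside, world axes, zero at the start; "moment": the same for the moment, N m; "grip_width": finger opening in mm; "gripper_force": force on a finger pad.
Only numpy, scipy, OpenCV 4.12 (cv2) and the standard library are available. Lean on these libraries where they do the work, as an engineer would, in place of code of your own. Each camera call takes 0.05 s, during which the arm holds its last target. There are 200 camera calls.

## Working session

There is one attempt and no reset: what is moved stays moved. The work goes in short steps, Python scripts to look and compute and a tool call to move; the robot and the scene stay as the last step left them, time stands still between calls to the robot, and variables do not carry over. Pictures are saved under pics/ and viewed, at most 14 in all, crops included, and the job is handed in when it is done.

Besides the shell and the picture viewer there is one more tool, called after "Emit:" as a command line: name --argument value ..., lists and objects as JSON in quotes. carry_out: Moves the arm, as the interface text tells. Its arguments: {"type":"object","properties":{"slide":{"type":"array","items":{"type":"array","items":{"type":"number","minimum":-1,"maximum":1}}},"twist":{"type":"array","items":{"type":"array","items":{"type":"number","minimum":-1,"maximum":1}}},"fingers":{"type":"array","items":{"type":"number"}},"squeeze":{"type":"number"}},"required":["slide","twist","fingers"]}

```bash
mkdir -p pics; python3 - <<'E'
from bench import arm
import cv2,numpy as np
for n in("top","side"):
    im=arm.snapshot(n); cv2.imwrite(f"pics/{n}0.png",im[:,:,::-1])
    c=arm.camera_info(n); print(n,np.round(c["K"],1).tolist(),np.round(c["dist"],3),np.round(c["view"],3).tolist())
    for t in ["bin","pan_mid","pan_grip","stone1_mid","cob1_mid","lid","lid_grip","pot_lid","measuring_cup","spoon_rest","paddle"]:
        print(t,[(round(d["conf"],2),np.round(d["centre"]).tolist(),int(d["pixels"].sum())) for d in arm.trace(n,t)][:6])
o=arm.observe();print(o)
E
```

```text
top [[434.8, 0.0, 263.5], [0.0, 434.8, 194.8], [0.0, 0.0, 1.0]] [-0.067  0.     0.     0.     0.   ] [[-0.011, -1.0, 0.011, -66.819], [-0.986, 0.009, -0.167, 533.681], [0.167, -0.013, -0.986, 1731.47], [0.0, 0.0, 0.0, 1.0]]
bin [(0.9, [315.0, 176.0], 6599)]
pan_mid [(0.77, [173.0, 207.0], 894)]
pan_grip [(0.77, [169.0, 204.0], 1072)]
stone1_mid []
cob1_mid [(0.56, [188.0, 172.0], 157), (0.46, [170.0, 213.0], 69)]
lid [(0.91, [289.0, 180.0], 2311)]
lid_grip [(0.91, [286.0, 178.0], 2426), (0.38, [319.0, 245.0], 470)]
pot_lid [(0.81, [130.0, 177.0], 1467)]
measuring_cup [(0.78, [320.0, 244.0], 407), (0.45, [313.0, 174.0], 6505)]
spoon_rest [(0.63, [219.0, 144.0], 650)]
paddle [(0.67, [391.0, 193.0], 885)]
side [[419.5, 0.0, 259.3], [0.0, 419.5, 188.6], [0.0, 0.0, 1.0]] [0.001 0.    0.    0.    0.   ] [[-0.98, -0.199, 0.0, 488.409], [-0.145, 0.715, -0.684, 217.624], [0.136, -0.67, -0.729, 1532.418], [0.0, 0.0, 0.0, 1.0]]
bin [(0.7, [249.0, 166.0], 5118)]
pan_mid [(0.76, [244.0, 284.0], 1541)]
pan_grip [(0.73, [251.0, 284.0], 1612)]
stone1_mid []
cob1_mid [(0.8, [205.0, 269.0], 207)]
lid 
[... 317 characters left out ...]

{'time': 1.2, 'q': array([ 1.12988542e+00,  2.20380570e-01,  1.52651022e+00,  3.14318727e-05,
        1.39467010e+00, -1.26091593e-01]), 'dq': array([ 7.26713861e-04, -2.05275948e-04, -2.69557665e-04, -1.83826437e-04,
        2.77310785e-05, -4.52609438e-04]), 'joint_efforts': array([ 7.85440739e-05, -4.94570661e+01, -3.87709737e+01,  6.95924275e-02,
        4.70497180e-02,  1.31454860e-05]), 'eef_pos': array([193.51709013, 594.28611476, 247.54427325]), 'tool_rot': array([-4.92482658e-01, -3.10273015e+00, -6.15122881e-05]), 'force': array([ 0.01087968,  0.50501159, -0.01882198]), 'moment': array([-0.00257558,  0.03851224,  0.0408075 ]), 'gripper_force': 0.0, 'grip_width': 87.08254433517061}
```

```bash
python3 - <<'E'
import cv2
for n in("top","side"):
    im=cv2.imread(f"pics/{n}0.png"); print(im.shape)
    cv2.imwrite(f"pics/{n}0b.png",cv2.resize(im[80:300,60:460] if n=="top" else im[90:384,130:522],(800,440) if n=="top" else (764,588),interpolation=cv2.INTER_CUBIC))
E
```

```text
(384, 512, 3)
(384, 512, 3)
```

View pics/top0b.png

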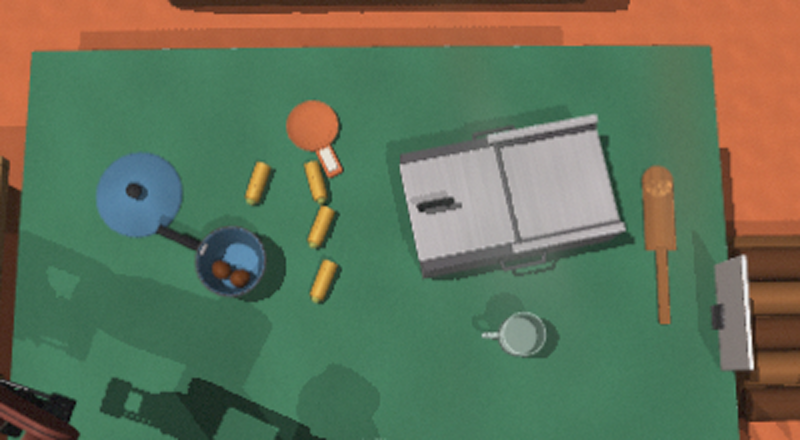

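View pics/side0b.png

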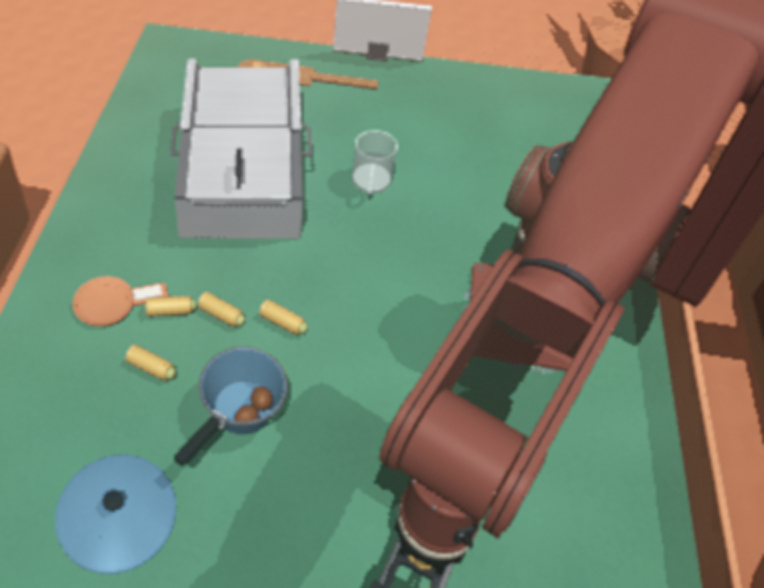

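```bash
cat > h.py <<'E'
import numpy as np,cv2
from bench import arm
from scipy.optimize import least_squares
from scipy.spatial.transform import Rotation as R
CI={n:arm.camera_info(n) for n in("top","side")}
def ray(n,p):
    c=CI[n];u=cv2.undistortPoints(np.array([[p]],float),np.array(c["K"]),np.array(c["dist"]))[0,0]
    V=np.array(c["view"]);d=V[:3,:3].T@[u[0],u[1],1];return -V[:3,:3].T@V[:3,3],d
def onz(n,p,z):
    o,d=ray(n,p);return o+d*(z-o[2])/d[2]
def proj(n,P):
    c=CI[n];V=np.array(c["view"]);r,_=cv2.Rodrigues(V[:3,:3])
    return cv2.projectPoints(np.array(P,float).reshape(-1,3),r,V[:3,3],np.array(c["K"]),np.array(c["dist"]))[0][:,0]
def tri(ps):  # [(cam,pix)...]
    A=np.zeros((3,3));b=np.zeros(3)
    for n,p in ps:
        o,d=ray(n,p);d=d/np.linalg.norm(d);M=np.eye(3)-np.outer(d,d);A+=M;b+=M@o
    return np.linalg.solve(A,b)
def cobs(n,im):
    hsv=cv2.cvtColor(im,cv2.COLOR_RGB2HSV);m=cv2.inRange(hsv,(17,110,90),(32,255,255))
    k,l,s,c=cv2.connectedComponentsWithStats(m);out=[]
    for i in range(1,k):
        if s[i,4]<60 or s[i,4]>600: continue
        ys,xs=np.nonzero(l==i);W=np.array([onz(n,(x,y),20)[:2] for x,y in zip(xs,ys)])
        w,v=np.linalg.eigh(np.cov(W.T));a=v[:,1]
        out.append((np.round(W.mean(0)),round(np.arctan2(a[1],a[0])%np.pi,2),np.round(4*np.sqrt(w[::-1])*.87),s[i,4]))
    return out
def ori(): return R.from_rotvec(arm.observe()["tool_rot"])
def plan(target,yaw_y=None,rows=None):
    """target TCP world; print slide units total in tool axes and yaw twist"""
    o=arm.observe();r=ori();d=r.inv().apply(np.array(target)-o["eef_pos"])/20
    print("t",round(o["time"],2),"pos",np.round(o["eef_pos"],1),"w",round(o["grip_width"],1),"\nR",np.round(r.as_matrix(),2).tolist(),"units",np.round(d,2))
def fit_bin(x0,clicks):
    def Tb(p,P): c,s=np.cos(p[2]),np.sin(p[2]);P=np.array(P,float);return np.array([p[0]+c*P[0]-s*P[1],p[1]+s*P[0]+c*P[1],P[2]])
    f=lambda p:np.concatenate([proj(n,[Tb(p,P)])[0]-np.array(px) for n,px,P in clicks])
    s=least_squares(f,x0,x_scale=[10,10,.1],loss="soft_l1");return s.x,f(s.x).reshape(-1,2)
E
python3 - <<'E'
from h import *
for n in("top","side"):
    im=cv2.imread(f"pics/{n}0.png")[:,:,::-1].copy();print(n)
    for c in cobs(n,im):print(c)
T=lambda a,b:(60+a/2,80+b/2);S=lambda a,b:(130+a/2,90+b/2)
cl=[("side",S(179,236),(120,200,0)),("side",S(300,236),(-120,200,0)),
("top",T(597,117),(120,-200,134)),("top",T(626,232),(-120,-200,134)),
("top",T(401,157),(120,200,120)),("top",T(423,277),(-120,200,120)),
("top",T(436,204),(0,155,166)),("side",S(239,168),(0,155,166)),("top",T(455,203),(0,118,166)),("top",T(418,206),(0,192,166))]
o=onz("top",T(436,204),166);print(o)
p,e=fit_bin([o[0],o[1]-150,.2],cl);print(p,np.round(e,1).tolist())
print("pan rim",onz("top",T(231,259),75),onz("side",S(244,380),75))
print("h end",tri([("top",T(161,231)),("side",S(181,459))]),"h in",tri([("top",T(198,246)),("side",S(217,422))]))
print("potlid",onz("top",T(139,195),10),onz("side",S(116,513),10),"spoon",onz("top",T(313,125),10), "tail end",onz("top",T(336,175),15),"cup",onz("top",T(523,334),100),onz("side",S(376,143),100))
E
```

```text
top
(array([643., 241.]), np.float64(2.84), array([86., 31.]), np.int32(150))
(array([644., 119.]), np.float64(0.26), array([84., 30.]), np.int32(142))
(array([549., 108.]), np.float64(2.76), array([85., 31.]), np.int32(150))
(array([415., 884.]), np.float64(0.24), array([160.,  71.]), np.int32(150))
(array([435., 103.]), np.float64(2.77), array([84., 31.]), np.int32(155))
(array([ 421., 1005.]), np.float64(0.31), array([72., 54.]), np.int32(214))
(array([267., 941.]), np.float64(2.66), array([77., 73.]), np.int32(196))
side
(array([551., 108.]), np.float64(2.69), array([75., 33.]), np.int32(147))
(array([439., 102.]), np.float64(2.67), array([75., 34.]), np.int32(138))
(array([639., 130.]), np.float64(0.26), array([78., 15.]), np.int32(68))
(array([644., 241.]), np.float64(2.77), array([75., 33.]), np.int32(169))
[ 561.89026133 -126.59738679  166.        ]
[ 5.89010191e+02 -2.78745992e+02  1.85562736e-01] [[0.4, 0.1], [0.4, 0.8], [0.1, -0.3], [-0.3, 0.4], [-0.2, -0.8], [0.8, -1.8], [-0.0, 0.4], [0.3, -3.5], [-0.1, -0.9], [-0.5, 1.2]]
pan rim [471.733288   280.59663241  75.        ] [466.31331824 275.66477353  75.        ]
h end [531.13936316 424.76191228  70.06233927] h in [497.09622564 350.25212331  62.77464935]
potlid [618.09840986 490.76944442  10.        ] [617.19542692 501.10149353  10.        ] spoon [766.75867689 125.07093979  10.        ] tail end [655.92893076  75.34848119  15.        ] cup [ 315.71742519 -295.01501104  100.        ] [ 315.81628767 -298.42464567  100.        ]
```

Emit:
carry_out --slide '[[0, 0, 0], [0, 0, 0], [0, 0, 0], [0, 0, 0], [0, 0, 0], [0, 0, 0], [0, 0, 0], [0, 0, 0], [0, 0, 0], [-1, 1, 0], [-1, 1, 0], [-1, 1, 0]]' --twist '[[0, 0, 0.99], [0, 0, 0.99], [0, 0, 0.99], [0, 0, 0.99], [0, 0, 0.99], [0, 0, 0.99], [0, 0, 0.99], [0, 0, 0.99], [0, 0, 0.99], [0, 0, 0], [0, 0, 0], [0, 0, 0]]' --fingers '[100, 100, 100, 100, 100, 100, 100, 100, 100, 100, 100, 100]'

```text
time: 2.2
eef_pos: [263.9, 546.1, 247.5]
tool_rot: [2.003, 2.42, 0.0]
force: [0.7, 0.1, 1.4]
grip_width: 86.8
gripper_force: 0.0
```

Emit:
carry_out --slide '[[-1, 0.7, 0], [-1, 0.7, 0], [-1, 0.7, 0], [-1, 0.7, 0], [-1, 0.7, 0], [-1, 0.7, 0], [-1, 0.7, 0], [-1, 0.7, 0], [-1, 0.7, 0], [-1, 0.7, 0], [-1, 0.7, 0], [-1, 0.7, 0]]' --twist '[[0, 0, 0], [0, 0, 0], [0, 0, 0], [0, 0, 0], [0, 0, 0], [0, 0, 0], [0, 0, 0], [0, 0, 0], [0, 0, 0], [0, 0, 0], [0, 0, 0], [0, 0, 0]]' --fingers '[100, 100, 100, 100, 100, 100, 100, 100, 100, 100, 100, 100]'

```text
time: 3.2
eef_pos: [474.0, 340.9, 247.7]
tool_rot: [2.005, 2.419, 0.0]
force: [0.8, 0.1, 0.3]
grip_width: 86.7
gripper_force: 0.0
```

Emit:
carry_out --slide '[[-1, 0, 0], [-1, 0, 0], [-1, 0, 0], [-1, 0, 0], [-1, 0, 0], [-1, 0, 0], [-1, 0, 0], [-1, 0, 0], [-1, 0, 0], [-1, 0, 0], [-1, 0, 0], [-1, 0, 0]]' --twist '[[0, 0, 0], [0, 0, 0], [0, 0, 0], [0, 0, 0], [0, 0, 0], [0, 0, 0], [0, 0, 0], [0, 0, 0], [0, 0, 0], [0, 0, 0], [0, 0, 0], [0, 0, 0]]' --fingers '[100, 100, 100, 100, 100, 100, 100, 100, 100, 100, 100, 100]'

```text
time: 4.2
eef_pos: [518.0, 105.0, 247.7]
tool_rot: [2.004, 2.419, 0.0]
force: [0.3, 0.0, 0.6]
grip_width: 87.1
gripper_force: 0.0
```

Emit:
carry_out --slide '[[-1, 0, 0], [-1, 0, 0], [-1, 0, 0], [-1, 0, 0], [-1, 0, 0], [-1, 0, 0], [-1, 0, 0], [-1, 0, 0], [-1, 0, 0], [-1, 0, 0], [-1, 0, 0], [-0.75, 0, 0]]' --twist '[[0, 0, 0], [0, 0, 0], [0, 0, 0], [0, 0, 0], [0, 0, 0], [0, 0, 0], [0, 0, 0], [0, 0, 0], [0, 0, 0], [0, 0, 0], [0, 0, 0], [0, 0, 0]]' --fingers '[100, 100, 100, 100, 100, 100, 100, 100, 100, 100, 100, 100]'

```text
time: 5.2
eef_pos: [561.6, -126.5, 247.6]
tool_rot: [2.005, 2.418, -0.0]
force: [-0.0, 0.5, -0.1]
grip_width: 87.0
gripper_force: 0.0
```

Emit:
carry_out --slide '[[0, 0, 1], [0, 0, 1], [0, 0, 1], [0, 0, 0.8], [0, 0, 0], [0, 0, 0], [0, 0, 0], [0, 0, 0], [0, 0, 0], [0, 0, 0], [0, 0, 0]]' --twist '[[0, 0, 0], [0, 0, 0], [0, 0, 0], [0, 0, 0], [0, 0, 0], [0, 0, 0], [0, 0, 0], [0, 0, 0], [0, 0, 0], [0, 0, 0], [0, 0, 0]]' --fingers '[100, 100, 100, 100, 100, 0, 0, 0, 0, 0, 0]' --squeeze 25

```text
time: 6.12
eef_pos: [561.9, -125.0, 172.4]
tool_rot: [2.004, 2.418, 0.001]
force: [0.9, 0.1, -0.2]
grip_width: 55.0
gripper_force: 0.0
```

Emit:
carry_out --slide '[[0, 0, 0], [0, 0, 0], [0, 0, 0], [0, 0, 0], [0, 0, 0], [0, 0, 0], [0, 0, 0], [0, 0, 0]]' --twist '[[0, 0, 0], [0, 0, 0], [0, 0, 0], [0, 0, 0], [0, 0, 0], [0, 0, 0], [0, 0, 0], [0, 0, 0]]' --fingers '[0, 0, 0, 0, 0, 0, 0, 0]' --squeeze 25

```text
time: 6.78
eef_pos: [563.4, -124.6, 172.0]
tool_rot: [2.002, 2.416, 0.005]
force: [7.8, 1.5, -2.6]
grip_width: 13.1
gripper_force: 25.0
```

Emit:
carry_out --slide '[[0, 0, -0.3], [-0.1, 0, -0.3], [-0.1, 0, -0.3], [-0.1, 0, -0.3], [-0.1, 0, -0.2], [0, 0, 0]]' --twist '[[0, 0, 0], [0, 0, 0], [0, 0, 0], [0, 0, 0], [0, 0, 0], [0, 0, 0]]' --fingers '[0, 0, 0, 0, 0, 0]'

```text
time: 7.28
eef_pos: [565.3, -134.6, 200.5]
tool_rot: [2.001, 2.413, 0.002]
force: [8.9, -5.3, -8.7]
grip_width: 13.2
gripper_force: 25.0
```

Emit:
carry_out --slide '[[-0.3, 0.1, 0], [-0.6, 0, 0], [-0.8, 0, 0], [-0.8, 0, 0], [-0.8, 0, 0], [-0.8, 0, 0], [-0.8, 0, 0], [-0.8, 0, 0], [-0.8, 0, 0], [-0.7, 0, 0], [-0.4, 0, 0], [0, 0, 0]]' --twist '[[0, 0, 0], [0, 0, 0], [0, 0, 0], [0, 0, 0], [0, 0, 0], [0, 0, 0], [0, 0, 0], [0, 0, 0], [0, 0, 0], [0, 0, 0], [0, 0, 0], [0, 0, 0]]' --fingers '[0, 0, 0, 0, 0, 0, 0, 0, 0, 0, 0, 0]'

```text
time: 8.28
eef_pos: [594.5, -284.3, 199.3]
tool_rot: [2.005, 2.415, 0.002]
force: [7.6, 0.7, -4.4]
grip_width: 13.5
gripper_force: 25.0
```

Emit:
carry_out --slide '[[0, 0, 0.4], [0.05, 0, 0.4], [0.05, 0, 0.4], [0.05, 0, 0.15], [0, 0, 0], [0, 0, 0], [0, 0, 0], [0, 0, 0], [0, 0, -1], [0, 0, -1], [0, 0, -1], [0, 0, -1]]' --twist '[[0, 0, 0], [0, 0, 0], [0, 0, 0], [0, 0, 0], [0, 0, 0], [0, 0, 0], [0, 0, 0], [0, 0, 0], [0, 0, 0], [0, 0, 0], [0, 0, 0], [0, 0, 0]]' --fingers '[0, 0, 0, 0, 0, 50, 50, 50, 50, 50, 50, 50]'

```text
time: 9.28
eef_pos: [591.8, -279.4, 253.2]
tool_rot: [-2.005, -2.418, 0.002]
force: [0.2, -0.9, -0.0]
grip_width: 42.4
gripper_force: 0.0
```

```bash
python3 - <<'E'
from h import *
for n in("top","side"):
    im=arm.snapshot(n);cv2.imwrite(f"pics/{n}1.png",im[:,:,::-1])
    print([c[:2] for c in cobs(n,im)])
    for d in arm.trace(n,"lid_grip")[:2]:print(d["conf"],d["centre"])
cv2.imwrite("pics/1.png",cv2.resize(np.hstack([cv2.imread("pics/top1.png")[90:290,110:410],cv2.imread("pics/side1.png")[100:300,180:330]]),None,fx=1.7,fy=1.7))
plan([500,100,200])
E
```

```text
[(array([643., 241.]), np.float64(2.84)), (array([644., 119.]), np.float64(0.26)), (array([577., -87.]), np.float64(0.19)), (array([549., 109.]), np.float64(2.76)), (array([473., 960.]), np.float64(1.58)), (array([435., 103.]), np.float64(2.76)), (array([415., 997.]), np.float64(0.55)), (array([313., 879.]), np.float64(0.2)), (array([262., 928.]), np.float64(1.11)), (array([208., 953.]), np.float64(1.57))]
0.42 [220.9, 221.4]
[(array([553., 107.]), np.float64(2.69))]
t 9.48 pos [ 592.4 -279.4  252.8] w 43.3 
R [[-0.19, 0.98, 0.0], [0.98, 0.19, -0.0], [-0.0, 0.0, -1.0]] units [19.5  -1.03  2.62]
```

View pics/1.png

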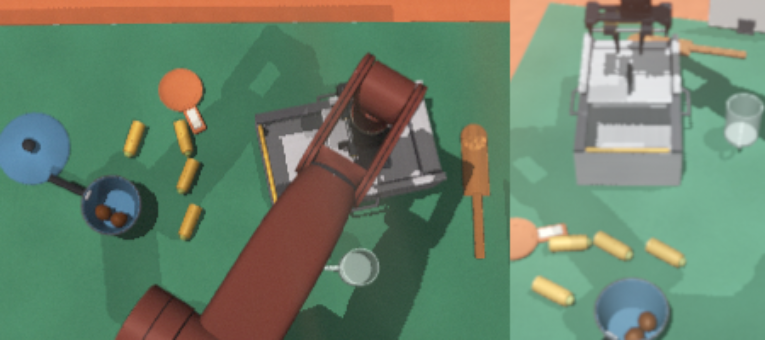

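Emit:
carry_out --slide '[[0, 0, 0], [0, 0, 0], [0, 0, 0], [0, 0, 0], [0, 0, 0], [0, 0, 0], [0, 0, 0], [0, 0, 0], [0, 0, 0], [1, 1, 0], [1, 1, 0], [1, 1, 0]]' --twist '[[0, 0, -0.93], [0, 0, -0.93], [0, 0, -0.93], [0, 0, -0.93], [0, 0, -0.93], [0, 0, -0.93], [0, 0, -0.93], [0, 0, -0.93], [0, 0, -0.93], [0, 0, 0], [0, 0, 0], [0, 0, 0]]' --fingers '[100, 100, 100, 100, 100, 100, 100, 100, 100, 100, 100, 100]'

```text
time: 10.48
eef_pos: [557.4, -200.1, 249.8]
tool_rot: [-0.594, -3.081, -0.002]
force: [0.5, 0.6, -0.7]
grip_width: 87.2
gripper_force: 0.0
```

Emit:
carry_out --slide '[[0.95, 0.99, 0], [0.95, 0.99, 0], [0.95, 0.99, 0], [0.95, 0.99, 0], [0.95, 0.99, 0], [0.95, 0.99, 0], [0.95, 0.99, 0.5], [0.95, 0.99, 0.5], [0.95, 0.99, 0.5], [0.95, 0.99, 0.5], [0.95, 0.99, 0.5], [0.95, 0.99, 0.5]]' --twist '[[0, 0, 0], [0, 0, 0], [0, 0, 0], [0, 0, 0], [0, 0, 0], [0, 0, 0], [0, 0, 0], [0, 0, 0], [0, 0, 0], [0, 0, 0], [0, 0, 0], [0, 0, 0]]' --fingers '[80, 80, 80, 80, 80, 80, 80, 80, 80, 80, 80, 80]'

```text
time: 11.48
eef_pos: [433.5, 105.1, 190.3]
tool_rot: [-0.593, -3.082, 0.002]
force: [0.5, 0.9, 0.9]
grip_width: 69.6
gripper_force: 0.0
```

```bash
python3 - <<'E'
from h import *
plan([435,103,28])
im=arm.snapshot("side");print([c for c in cobs("side",im)])
print([(d["conf"],np.round(onz("side",d["centre"],166))) for d in arm.trace("side","lid_grip")[:2]])
r=ori();print(r.as_matrix()[:,1])
E
```

```text
t 11.48 pos [433.5 105.1 190.3] w 69.6 
R [[-0.93, 0.37, -0.0], [0.37, 0.93, -0.0], [0.0, -0.0, -1.0]] units [-0.13 -0.06  8.11]
[(array([549., 109.]), np.float64(2.71), array([71., 35.]), np.int32(127)), (array([440., 102.]), np.float64(2.64), array([74., 37.]), np.int32(122)), (array([646., 240.]), np.float64(2.79), array([74., 32.]), np.int32(154))]
[(0.65, array([ 631., -280.,  166.])), (0.62, array([690., 215., 166.]))]
[ 0.36737957  0.93006838 -0.00224916]
```

Emit:
carry_out --slide '[[-0.1, 0, 1], [0, 0, 1], [0, 0, 1], [0, 0, 1], [0, 0, 1], [0, 0, 1], [0, 0, 1], [0, 0, 0.7], [0, 0, 0.4], [0, 0, 0], [0, 0, 0], [0, 0, 0]]' --twist '[[0, 0, 0], [0, 0, 0], [0, 0, 0], [0, 0, 0], [0, 0, 0], [0, 0, 0], [0, 0, 0], [0, 0, 0], [0, 0, 0], [0, 0, 0], [0, 0, 0], [0, 0, 0]]' --fingers '[80, 80, 80, 80, 80, 80, 80, 80, 80, 0, 0, 0]' --squeeze 20

```text
time: 12.58
eef_pos: [438.0, 103.4, 31.3]
tool_rot: [0.593, 3.084, 0.0]
force: [-0.0, -0.3, 0.2]
grip_width: 57.2
gripper_force: 0.0
```

Emit:
carry_out --slide '[[0, 0, 0], [0, 0, 0], [0, 0, 0], [0, 0, 0], [0, 0, -1], [0, 0, -1], [0, 0, -1], [0, 0, -1], [0, 0, -1], [0, 0, -1], [0, 0, -1], [0, 0, -1]]' --twist '[[0, 0, 0], [0, 0, 0], [0, 0, 0], [0, 0, 0], [0, 0, 0], [0, 0, 0], [0, 0, 0], [0, 0, 0], [0, 0, 0], [0, 0, 0], [0, 0, 0], [0, 0, 0]]' --fingers '[0, 0, 0, 0, 0, 0, 0, 0, 0, 0, 0, 0]'

```text
time: 13.58
eef_pos: [437.0, 103.7, 191.6]
tool_rot: [0.592, 3.085, 0.0]
force: [-0.3, -0.2, -0.6]
grip_width: 34.0
gripper_force: 20.0
```

Emit:
carry_out --slide '[[-1, -0.9, 0], [-1, -0.9, 0], [-1, -0.9, 0], [-1, -0.9, 0], [-1, -0.9, 0], [-1, -0.9, 0], [-1, -0.9, 0], [-1, -0.9, 0], [-1, -0.9, 0], [-1, -0.9, 0], [-0.9, -0.9, 0], [0, 0, 0.5]]' --twist '[[0, 0, 0], [0, 0, 0], [0, 0, 0], [0, 0, 0], [0, 0, 0], [0, 0, 0], [0, 0, 0], [0, 0, 0], [0, 0, 0], [0, 0, 0], [0, 0, 0], [0, 0, 0]]' --fingers '[0, 0, 0, 0, 0, 0, 0, 0, 0, 0, 0, 0]'

```text
time: 14.58
eef_pos: [568.9, -165.7, 182.7]
tool_rot: [0.596, 3.079, -0.004]
force: [0.4, 0.3, 0.1]
grip_width: 33.9
gripper_force: 20.0
```

Emit:
carry_out --slide '[[0, 0, 1], [0, 0, 1], [0, 0, 0], [0, 0, 0], [0, 0, 0], [0, 0, 0], [0, 0, -0.5], [0, 0, -1], [0, 0, -1], [0, 0, -0.5], [0, 0, 0]]' --twist '[[0, 0, 0], [0, 0, 0], [0, 0, 0], [0, 0, 0], [0, 0, 0], [0, 0, 0], [0, 0, 0], [0, 0, 0], [0, 0, 0], [0, 0, 0], [0, 0, 0]]' --fingers '[0, 0, 0, 80, 80, 80, 80, 80, 80, 80, 80]'

```text
time: 15.5
eef_pos: [568.6, -161.9, 205.4]
tool_rot: [0.591, 3.078, -0.003]
force: [0.5, -0.6, -0.2]
grip_width: 68.7
gripper_force: 0.0
```

Emit:
carry_out --slide '[[0.48, 1, 0], [0.48, 1, 0], [0.48, 1, 0], [0.48, 1, 0], [0.48, 1, 0], [0.48, 1, 0], [0.48, 1, 0], [0.48, 1, 0], [0.48, 1, 0], [0.48, 1, 0], [0.48, 1, 0], [0.48, 1, 0]]' --twist '[[0, 0, 0], [0, 0, 0], [0, 0, 0], [0, 0, 0], [0, 0, 0], [0, 0, 0], [0, 0, 0], [0, 0, 0], [0, 0, 0], [0, 0, 0], [0, 0, 0], [0, 0, 0]]' --fingers '[80, 80, 80, 80, 80, 80, 80, 80, 80, 80, 80, 80]'

```text
time: 16.5
eef_pos: [547.7, 105.6, 199.9]
tool_rot: [-0.593, -3.085, 0.0]
force: [0.1, 0.3, -0.3]
grip_width: 69.6
gripper_force: 0.0
```

```bash
python3 - <<'E'
from h import *
im=arm.snapshot("side");print([c for c in cobs("side",im)]);cv2.imwrite("pics/side2.png",im[:,:,::-1])
plan([550,108.5,28])
E
```

```text
[(array([638., 130.]), np.float64(0.28), array([75., 13.]), np.int32(60)), (array([647., 240.]), np.float64(2.78), array([75., 33.]), np.int32(142))]
t 16.55 pos [547.2 109.2 200. ] w 69.9 
R [[-0.93, 0.37, -0.0], [0.37, 0.93, 0.0], [0.0, 0.0, -1.0]] units [-0.16  0.    8.6 ]
```

Emit:
carry_out --slide '[[-0.1, 0, 1], [0, 0, 1], [0, 0, 1], [0, 0, 1], [0, 0, 1], [0, 0, 1], [0, 0, 1], [0, 0, 1], [0, 0, 0.6], [0, 0, 0], [0, 0, 0], [0, 0, 0]]' --twist '[[0, 0, 0], [0, 0, 0], [0, 0, 0], [0, 0, 0], [0, 0, 0], [0, 0, 0], [0, 0, 0], [0, 0, 0], [0, 0, 0], [0, 0, 0], [0, 0, 0], [0, 0, 0]]' --fingers '[80, 80, 80, 80, 80, 80, 80, 80, 80, 0, 0, 0]' --squeeze 20

```text
time: 17.55
eef_pos: [550.2, 103.7, 28.6]
tool_rot: [0.593, 3.085, 0.0]
force: [0.6, -0.2, 0.3]
grip_width: 56.7
gripper_force: 0.0
```

Emit:
carry_out --slide '[[0, 0, 0], [0, 0, 0], [0, 0, 0], [0, 0, 0], [0, 0, -1], [0, 0, -1], [0, 0, -1], [0, 0, -1], [0, 0, -1], [0, 0, -1], [0, 0, -1], [0, 0, -1]]' --twist '[[0, 0, 0], [0, 0, 0], [0, 0, 0], [0, 0, 0], [0, 0, 0], [0, 0, 0], [0, 0, 0], [0, 0, 0], [0, 0, 0], [0, 0, 0], [0, 0, 0], [0, 0, 0]]' --fingers '[0, 0, 0, 0, 0, 0, 0, 0, 0, 0, 0, 0]'

```text
time: 18.55
eef_pos: [549.8, 103.8, 189.4]
tool_rot: [-0.593, -3.085, 0.0]
force: [0.4, 0.4, -1.2]
grip_width: 33.6
gripper_force: 20.0
```

Emit:
carry_out --slide '[[-0.48, -1, -0.1], [-0.48, -1, 0], [-0.48, -1, 0], [-0.48, -1, 0], [-0.48, -1, 0], [-0.48, -1, 0], [-0.48, -1, 0], [-0.48, -1, 0], [-0.48, -1, 0], [-0.48, -1, 0], [-0.48, -1, 0], [-0.48, -1, 0]]' --twist '[[0, 0, 0], [0, 0, 0], [0, 0, 0], [0, 0, 0], [0, 0, 0], [0, 0, 0], [0, 0, 0], [0, 0, 0], [0, 0, 0], [0, 0, 0], [0, 0, 0], [0, 0, 0]]' --fingers '[0, 0, 0, 0, 0, 0, 0, 0, 0, 0, 0, 0]'

```text
time: 19.55
eef_pos: [568.0, -162.9, 190.4]
tool_rot: [-0.593, -3.085, -0.0]
force: [-1.4, -0.1, -0.0]
grip_width: 34.1
gripper_force: 20.0
```

Emit:
carry_out --slide '[[0, 0, 0.5], [0, 0, 1], [0, 0, 1], [0, 0, 0], [0, 0, 0], [0, 0, 0], [0, 0, 0], [0, 0, -1], [0, 0, -1], [0, 0, -1], [0, 0, 0]]' --twist '[[0, 0, 0], [0, 0, 0], [0, 0, 0], [0, 0, 0], [0, 0, 0], [0, 0, 0], [0, 0, 0], [0, 0, 0], [0, 0, 0], [0, 0, 0], [0, 0, 0]]' --fingers '[0, 0, 0, 0, 80, 80, 80, 80, 80, 80, 80]'

```text
time: 20.47
eef_pos: [571.4, -162.9, 207.3]
tool_rot: [0.59, 3.075, -0.004]
force: [0.6, -0.6, 0.7]
grip_width: 67.3
gripper_force: 0.0
```

Emit:
carry_out --slide '[[0.2, 1, 0], [0.2, 1, 0], [0.2, 1, 0], [0.2, 1, 0], [0.2, 1, 0], [0.2, 1, 0], [0.2, 1, 0], [0.2, 1, 0], [0.2, 1, 0], [0.2, 1, 0], [0.2, 1, 0], [0.2, 1, 0]]' --twist '[[0, 0, 0], [0, 0, 0], [0, 0, 0], [0, 0, 0], [0, 0, 0], [0, 0, 0], [0, 0, 0], [0, 0, 0], [0, 0, 0], [0, 0, 0], [0, 0, 0], [0, 0, 0]]' --fingers '[80, 80, 80, 80, 80, 80, 80, 80, 80, 80, 80, 80]'

```text
time: 21.47
eef_pos: [613.0, 80.1, 201.1]
tool_rot: [0.592, 3.084, 0.0]
force: [0.2, -0.4, -0.4]
grip_width: 69.4
gripper_force: 0.0
```

Emit:
carry_out --slide '[[0.2, 1, 0], [0.2, 1, 0], [0.2, 1, 0], [0.2, 1, 0], [0.2, 1, 0], [0.2, 1, 0], [0.2, 1, 0], [0.2, 1, 0], [0, 0.1, 0], [0, 0, 0]]' --twist '[[0, 0, 0], [0, 0, 0], [0, 0, 0], [0, 0, 0], [0, 0, 0], [0, 0, 0], [0, 0, 0], [0, 0, 0], [0, 0, -0.5], [0, 0, 0]]' --fingers '[80, 80, 80, 80, 80, 80, 80, 80, 80, 80]'

```text
time: 22.3
eef_pos: [642.9, 242.9, 200.8]
tool_rot: [0.493, 3.102, 0.001]
force: [-0.2, 0.2, -0.9]
grip_width: 69.6
gripper_force: 0.0
```

```bash
python3 - <<'E'
from h import *
im=arm.snapshot("side");print([c for c in cobs("side",im)]);cv2.imwrite("pics/side3.png",im[:,:,::-1])
im=arm.snapshot("top");print([c for c in cobs("top",im)]);cv2.imwrite("pics/top3.png",im[:,:,::-1])
plan([643,241,28])
E
```

```text
[(array([ 591., -178.]), np.float64(0.26), array([135.,  35.]), np.int32(98)), (array([639., 119.]), np.float64(0.35), array([67., 36.]), np.int32(136))]
[(array([645., 119.]), np.float64(0.28), array([84., 29.]), np.int32(135)), (array([575., -88.]), np.float64(0.19), array([196.,  12.]), np.int32(128)), (array([ 563., -156.]), np.float64(2.76), array([87., 31.]), np.int32(158)), (array([261., 928.]), np.float64(1.07), array([96., 71.]), np.int32(329))]
t 22.4 pos [642.8 241.3 200.7] w 69.4 
R [[-0.95, 0.32, 0.0], [0.32, 0.95, -0.0], [-0.0, -0.0, -1.0]] units [-0.01 -0.01  8.63]
```

Emit:
carry_out --slide '[[0, 0, 1], [0, 0, 1], [0, 0, 1], [0, 0, 1], [0, 0, 1], [0, 0, 1], [0, 0, 1], [0, 0, 1], [0, 0, 0.6], [0, 0, 0], [0, 0, 0], [0, 0, 0]]' --twist '[[0, 0, 0], [0, 0, 0], [0, 0, 0], [0, 0, 0], [0, 0, 0], [0, 0, 0], [0, 0, 0], [0, 0, 0], [0, 0, 0], [0, 0, 0], [0, 0, 0], [0, 0, 0]]' --fingers '[80, 80, 80, 80, 80, 80, 80, 80, 80, 0, 0, 0]' --squeeze 20

```text
time: 23.4
eef_pos: [643.3, 240.9, 29.3]
tool_rot: [0.501, 3.1, 0.0]
force: [-0.4, -0.7, 0.5]
grip_width: 56.6
gripper_force: 0.0
```

Emit:
carry_out --slide '[[0, 0, 0], [0, 0, 0], [0, 0, 0], [0, 0, 0], [0, 0, -1], [0, 0, -1], [0, 0, -1], [0, 0, -1], [0, 0, -1], [0, 0, -1], [0, 0, -1], [0, 0, -1]]' --twist '[[0, 0, 0], [0, 0, 0], [0, 0, 0], [0, 0, 0], [0, 0, 0], [0, 0, 0], [0, 0, 0], [0, 0, 0], [0, 0, 0], [0, 0, 0], [0, 0, 0], [0, 0, 0]]' --fingers '[0, 0, 0, 0, 0, 0, 0, 0, 0, 0, 0, 0]'

```text
time: 24.4
eef_pos: [642.6, 241.2, 189.4]
tool_rot: [-0.5, -3.101, 0.0]
force: [-0.6, -0.6, -0.9]
grip_width: 33.7
gripper_force: 20.0
```

Emit:
carry_out --slide '[[-0.14, -1, -0.1], [-0.14, -1, 0], [-0.14, -1, 0], [-0.14, -1, 0], [-0.14, -1, 0], [-0.14, -1, 0], [-0.14, -1, 0], [-0.14, -1, 0], [-0.14, -1, 0], [-0.14, -1, 0], [-0.14, -1, 0], [-0.14, -1, 0]]' --twist '[[0, 0, 0], [0, 0, 0], [0, 0, 0], [0, 0, 0], [0, 0, 0], [0, 0, 0], [0, 0, 0], [0, 0, 0], [0, 0, 0], [0, 0, 0], [0, 0, 0], [0, 0, 0]]' --fingers '[0, 0, 0, 0, 0, 0, 0, 0, 0, 0, 0, 0]'

```text
time: 25.4
eef_pos: [598.9, 2.0, 190.5]
tool_rot: [-0.5, -3.102, -0.0]
force: [-0.6, 1.0, -0.1]
grip_width: 33.9
gripper_force: 20.0
```

Emit:
carry_out --slide '[[-0.14, -1, 0], [-0.14, -1, 0], [-0.14, -1, 0], [-0.14, -1, 0], [-0.14, -1, 0], [-0.14, -1, 0], [-0.14, -1, 0], [-0.14, -1, 0], [0, -0.3, 0], [0, 0, 0.5], [0, 0, 0.8], [0, 0, 0.8]]' --twist '[[0, 0, 0], [0, 0, 0], [0, 0, 0], [0, 0, 0], [0, 0, 0], [0, 0, 0], [0, 0, 0], [0, 0, 0], [0, 0, 0], [0, 0, 0], [0, 0, 0], [0, 0, 0]]' --fingers '[0, 0, 0, 0, 0, 0, 0, 0, 0, 0, 0, 0]'

```text
time: 26.4
eef_pos: [568.8, -161.0, 148.0]
tool_rot: [0.5, 3.1, 0.001]
force: [0.3, -0.0, -0.5]
grip_width: 33.7
gripper_force: 20.0
```

Emit:
carry_out --slide '[[0, 0, 0], [0, 0, 0], [0, 0, 0], [0, 0, 0], [0, 0, -1], [0, 0, -1], [0, 0, -1], [0, 0, 0], [0, 0, 0], [0, 0, 0], [0, 0, 0], [0, 0, 0]]' --twist '[[0, 0, 0], [0, 0, 0], [0, 0, 0], [0, 0, 0], [0, 0, 0], [0, 0, 0], [0, 0, -0.98], [0, 0, -0.98], [0, 0, -0.98], [0, 0, -0.98], [0, 0, -0.98], [0, 0, 0]]' --fingers '[70, 70, 70, 70, 70, 70, 70, 70, 70, 70, 70, 70]'

```text
time: 27.4
eef_pos: [569.1, -161.9, 209.9]
tool_rot: [-0.427, 3.11, -0.002]
force: [-0.4, 0.1, -0.4]
grip_width: 61.1
gripper_force: 0.0
```

Emit:
carry_out --slide '[[-0.53, 1, 0], [-0.53, 1, 0], [-0.53, 1, 0], [-0.53, 1, 0], [-0.53, 1, 0], [-0.53, 1, 0], [-0.53, 1, 0], [-0.53, 1, 0], [-0.53, 1, 0], [-0.53, 1, 0], [-0.53, 1, 0], [-0.53, 1, 0]]' --twist '[[0, 0, 0], [0, 0, 0], [0, 0, 0], [0, 0, 0], [0, 0, 0], [0, 0, 0], [0, 0, 0], [0, 0, 0], [0, 0, 0], [0, 0, 0], [0, 0, 0], [0, 0, 0]]' --fingers '[63, 63, 63, 63, 63, 63, 63, 63, 63, 63, 63, 63]'

```text
time: 28.4
eef_pos: [628.0, 104.6, 209.5]
tool_rot: [-0.414, 3.113, -0.0]
force: [-0.1, 0.9, 0.7]
grip_width: 54.9
gripper_force: 0.0
```

```bash
python3 - <<'E'
from h import *
for n in("top","side"):
    im=arm.snapshot(n);cv2.imwrite(f"pics/{n}4.png",im[:,:,::-1])
    print([c for c in cobs(n,im)])
plan([624,114,28])
cv2.imwrite("pics/4.png",cv2.resize(np.hstack([cv2.imread("pics/top4.png")[100:290,110:370],cv2.imread("pics/side4.png")[100:290,180:330]]),None,fx=1.9,fy=1.9))
E
```

```text
[(array([570., -89.]), np.float64(0.19), array([195.,  11.]), np.int32(120)), (array([ 576., -163.]), np.float64(2.85), array([86., 30.]), np.int32(146)), (array([352., 908.]), np.float64(0.04), array([367., 165.]), np.int32(347)), (array([ 421., 1001.]), np.float64(0.53), array([73., 64.]), np.int32(244)), (array([259., 924.]), np.float64(2.0), array([75., 71.]), np.int32(304))]
[(array([ 579., -225.]), np.float64(2.87), array([71., 27.]), np.int32(75)), (array([ 574., -180.]), np.float64(0.17), array([88., 30.]), np.int32(73))]
t 28.5 pos [628.  106.7 209.4] w 54.7 
R [[-0.96, -0.26, 0.0], [-0.26, 0.96, 0.0], [-0.0, 0.0, -1.0]] units [0.12 0.4  9.07]
```

View pics/4.png

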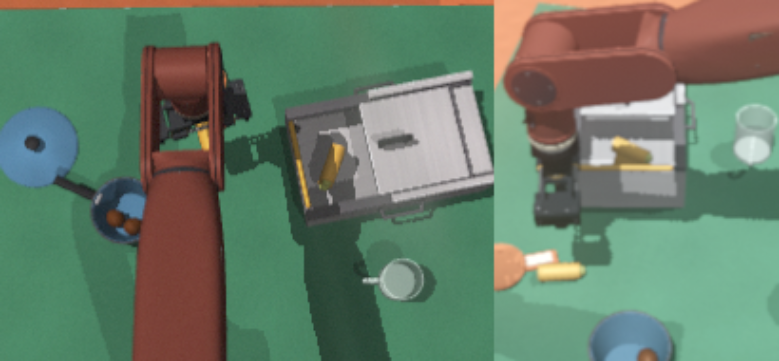

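Emit:
carry_out --slide '[[0.1, 0.4, 1], [0, 0, 1], [0, 0, 1], [0, 0, 1], [0, 0, 1], [0, 0, 1], [0, 0, 1], [0, 0, 1], [0, 0, 0.7], [0, 0, 0.3], [0, 0, 0], [0, 0, 0]]' --twist '[[0, 0, 0], [0, 0, 0], [0, 0, 0], [0, 0, 0], [0, 0, 0], [0, 0, 0], [0, 0, 0], [0, 0, 0], [0, 0, 0], [0, 0, 0], [0, 0, 0], [0, 0, 0]]' --fingers '[63, 63, 63, 63, 63, 63, 63, 63, 63, 63, 0, 0]' --squeeze 25

```text
time: 29.5
eef_pos: [623.9, 110.3, 29.1]
tool_rot: [-0.419, 3.113, -0.0]
force: [-0.1, 0.5, 0.4]
grip_width: 48.0
gripper_force: 0.0
```

Emit:
carry_out --slide '[[0, 0, 0], [0, 0, 0], [0, 0, 0], [0, 0, -1], [0, 0, -1], [0, 0, -1], [0, 0, -1], [0, 0, -1], [0, 0, -1], [0, 0, -1], [0, 0, -1], [0, 0, -0.5]]' --twist '[[0, 0, 0], [0, 0, 0], [0, 0, 0], [0, 0, 0], [0, 0, 0], [0, 0, 0], [0, 0, 0], [0, 0, 0], [0, 0, 0], [0, 0, 0], [0, 0, 0], [0, 0, 0]]' --fingers '[0, 0, 0, 0, 0, 0, 0, 0, 0, 0, 0, 0]'

```text
time: 30.5
eef_pos: [624.7, 110.6, 202.2]
tool_rot: [-0.42, 3.109, -0.001]
force: [0.7, -0.0, 0.5]
grip_width: 33.8
gripper_force: 25.0
```

Emit:
carry_out --slide '[[0.62, -0.97, 0], [0.62, -0.97, 0], [0.62, -0.97, 0], [0.62, -0.97, 0], [0.62, -0.97, 0], [0.62, -0.97, 0], [0.62, -0.97, 0], [0.62, -0.97, 0], [0.62, -0.97, 0], [0.62, -0.97, 0], [0.62, -0.97, 0], [0.62, -0.97, 0]]' --twist '[[0, 0, 0], [0, 0, 0], [0, 0, 0], [0, 0, 0], [0, 0, 0], [0, 0, 0], [0, 0, 0], [0, 0, 0], [0, 0, 0], [0, 0, 0], [0, 0, 0], [0, 0, 0]]' --fingers '[0, 0, 0, 0, 0, 0, 0, 0, 0, 0, 0, 0]'

```text
time: 31.5
eef_pos: [541.1, -154.4, 198.4]
tool_rot: [0.42, -3.113, 0.0]
force: [0.2, 0.1, -1.7]
grip_width: 33.9
gripper_force: 25.0
```

Emit:
carry_out --slide '[[0, 0, 0], [0, 0, 1], [0, 0, 1], [0, 0, 0.5], [0, 0, 0], [0, 0, 0], [0, 0, 0], [0, 0, 0], [0, 0, -1], [0, 0, -1], [0, 0, -1], [0, 0, 0]]' --twist '[[0, 0, 0], [0, 0, 0], [0, 0, 0], [0, 0, 0], [0, 0, 0], [0, 0, 0], [0, 0, 0], [0, 0, 0], [0, 0, 0], [0, 0, 0], [0, 0, 0], [0, 0, 0]]' --fingers '[0, 0, 0, 0, 0, 60, 60, 60, 60, 60, 60, 60]'

```text
time: 32.5
eef_pos: [544.6, -154.6, 214.7]
tool_rot: [-0.42, 3.105, -0.008]
force: [0.8, 0.4, 0.1]
grip_width: 52.0
gripper_force: 0.0
```

```bash
python3 - <<'E'
from h import *
for n in("top","side"):
    im=arm.snapshot(n);cv2.imwrite(f"pics/{n}5.png",im[:,:,::-1])
    for t in("pan_mid","pan_grip","pot_lid"):print(n,t,[(round(d["conf"],2),d["centre"],np.round(onz(n,d["centre"],40))) for d in arm.trace(n,t)][:2])
plan([624,114,28])
cv2.imwrite("pics/5.png",cv2.resize(np.hstack([cv2.imread("pics/top5.png")[130:260,100:230],cv2.imread("pics/side5.png")[260:390,150:280]]),None,fx=3,fy=3,interpolation=cv2.INTER_CUBIC))
E
```

```text
top pan_mid [(0.56, [170.5, 209.2], array([478., 308.,  40.]))]
top pan_grip [(0.56, [170.7, 206.8], array([488., 307.,  40.])), (0.4, [333.3, 181.4], array([ 588., -361.,   40.]))]
top pot_lid [(0.61, [128.0, 174.8], array([623., 488.,  40.]))]
side pan_mid [(0.76, [244.8, 282.3], array([493., 269.,  40.]))]
side pan_grip [(0.82, [247.7, 282.4], array([483., 267.,  40.]))]
side pot_lid [(0.68, [189.2, 345.3], array([607., 508.,  40.]))]
t 32.9 pos [ 541.1 -153.2  207.4] w 52.2 
R [[-0.96, -0.27, -0.0], [-0.27, 0.96, 0.0], [0.0, 0.0, -1.0]] units [-7.55 11.77  8.97]Traceback (most recent call last):
  File "<stdin>", line 6, in <module>
    return _nx.concatenate(arrs, 1, dtype=dtype, casting=casting)
           ~~~~~~~~~~~~~~~^^^^^^^^^^^^^^^^^^^^^^^^^^^^^^^^^^^^^^^
ValueError: all the input array dimensions except for the concatenation axis must match exactly, but along dimension 0, the array at index 0 has size 130 and the array at index 1 has size 124
```

```bash
python3 - <<'E'
from h import *
cv2.imwrite("pics/5.png",cv2.resize(np.hstack([cv2.imread("pics/top5.png")[130:260,100:230],cv2.imread("pics/side5.png")[250:380,150:280]]),None,fx=3,fy=3,interpolation=cv2.INTER_CUBIC))
E
```

```text
(no output)
```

View pics/5.png

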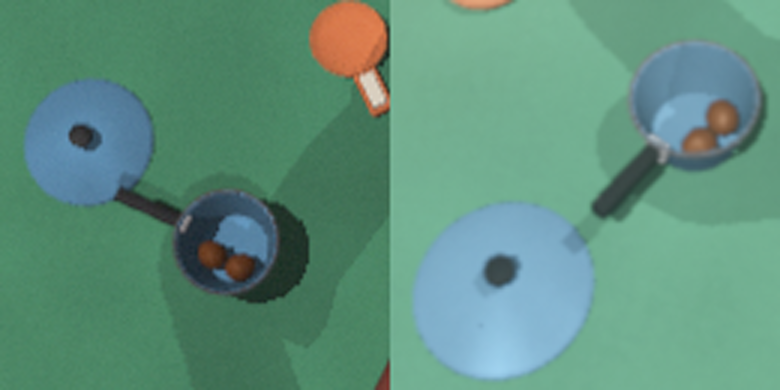

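```bash
python3 - <<'E'
from h import *
print(onz("top",(175.7,210.7),75),onz("side",(252,283.3),75),tri([("top",(175.7,210.7)),("side",(252,283.3))]))
print(tri([("top",(139.7,194.7)),("side",(220,319.3))]),tri([("top",(161,203.3)),("side",(240.7,300))]))
# fit pan x,y,angle with handle axis
P=[("top",(175.7,210.7),(0,0,75)),("side",(252,283.3),(0,0,75)),("top",(139.7,194.7),(-163,0,77)),("side",(220,319.3),(-163,0,77)),("top",(161,203.3),(-72,0,66)),("side",(240.7,300),(-72,0,66))]
p,e=fit_bin([470,279,1.175+np.pi],P);print(p,e.round(1).tolist())
c,s=np.cos(p[2]),np.sin(p[2]);print("grip",p[0]-118*c,p[1]-118*s)
E
```

```text
[466.89052984 279.68914124  75.        ] [463.76751813 287.46659502  75.        ] [466.6919831  281.57680527  64.90155905]
[532.7021539  426.68137033  75.07490882] [494.13141678 343.03523764  58.35043796]
[464.38919276 280.09686505   4.28168627] [[-0.1, 0.6], [0.3, -2.0], [-0.5, 0.1], [-0.2, 0.2], [-1.0, 1.0], [-2.1, -1.0]]
grip 513.6553067485314 387.32023009611794
```

Emit:
carry_out --slide '[[0, 0, -1], [0, 0, -1], [0, 0, 0]]' --twist '[[-1, 0, 0], [-1, 0, 0], [0, 0, 0]]' --fingers '[60, 60, 60]'

```text
time: 33.15
eef_pos: [543.6, -158.6, 250.9]
tool_rot: [0.41, -3.062, -0.373]
force: [-0.5, -1.4, 0.6]
grip_width: 52.2
gripper_force: 0.0
```

```bash
python3 - <<'E'
from h import *
o=arm.observe();print(o["q"].round(3),ori().as_matrix().round(2))
E
```

```text
[-0.521  0.187  1.577  0.172  1.55  -2.376] [[-0.96 -0.26 -0.06]
 [-0.26  0.94  0.23]
 [-0.    0.24 -0.97]]
```

Emit:
carry_out --slide '[[0, 0, 0], [0, 0, 0], [0, 0, 0], [0, 0, 0], [0, 0, 0], [0, 0, 0], [0, 0, 0], [0, 0, 0], [0, 0, 0], [0, 0, 0], [0, 0, 0], [0, 0, 0]]' --twist '[[1, 0, 0], [1, 0, 0], [0, 0, 0.99], [0, 0, 0.99], [0, 0, 0.99], [0, 0, 0.99], [0, 0, 0.99], [0, 0, 0.99], [0, 0, 0.99], [0, 0, 0.99], [0, 0, 0.99], [0, 0, 0.99]]' --fingers '[60, 60, 60, 60, 60, 60, 60, 60, 60, 60, 60, 60]'

```text
time: 34.15
eef_pos: [542.0, -155.5, 247.3]
tool_rot: [-1.402, -2.811, 0.002]
force: [-0.5, -0.9, -0.5]
grip_width: 52.4
gripper_force: 0.0
```

Emit:
carry_out --slide '[[0, 0, 0], [0, 0, 0], [0, 0, 0], [0, 0, 0], [0, 0, 0], [0, 0, 0], [0, 0, 0], [0, 0, 0], [0, 0, 0], [0, 0, 0]]' --twist '[[0, 0, 0.99], [0, 0, 0.99], [0, 0, 0.99], [0, 0, 0.99], [0, 0, 0.99], [0, 0, 0.99], [0, 0, 0.99], [0, 0, 0.99], [0, 0, 0.99], [0, 0, 0]]' --fingers '[60, 60, 60, 60, 60, 60, 60, 60, 60, 60]'

```text
time: 34.98
eef_pos: [542.0, -155.5, 247.4]
tool_rot: [2.637, 1.707, -0.002]
force: [0.4, 0.2, 0.4]
grip_width: 52.3
gripper_force: 0.0
```

```bash
python3 - <<'E'
from h import *
r=ori();print(r.as_matrix().round(3))
# grip 105 mm from axis
c=np.array([466,280]);d=np.array([np.cos(1.143),np.sin(1.143)]);g=c+105*d;print(g)
plan([g[0],g[1],73])
E
```

```text
[[ 0.41   0.912 -0.001]
 [ 0.912 -0.41  -0.001]
 [-0.001 -0.    -1.   ]]
[509.56100648 375.53762983]
t 34.98 pos [ 542.  -155.5  247.4] w 52.3 
R [[0.41, 0.91, -0.0], [0.91, -0.41, -0.0], [-0.0, -0.0, -1.0]] units [ 23.57 -12.36   8.7 ]
```

Emit:
carry_out --slide '[[0.98, -0.52, 0], [0.98, -0.52, 0], [0.98, -0.52, 0], [0.98, -0.52, 0], [0.98, -0.52, 0], [0.98, -0.52, 0], [0.98, -0.52, 0], [0.98, -0.52, 0], [0.98, -0.52, 0], [0.98, -0.52, 0], [0.98, -0.52, 0], [0.98, -0.52, 0]]' --twist '[[0, 0, 0], [0, 0, 0], [0, 0, 0], [0, 0, 0], [0, 0, 0], [0, 0, 0], [0, 0, 0], [0, 0, 0], [0, 0, 0], [0, 0, 0], [0, 0, 0], [0, 0, 0]]' --fingers '[65, 65, 65, 65, 65, 65, 65, 65, 65, 65, 65, 65]'

```text
time: 35.98
eef_pos: [523.3, 111.0, 247.7]
tool_rot: [2.63, 1.717, -0.0]
force: [0.7, -0.2, -0.4]
grip_width: 56.3
gripper_force: 0.0
```

Emit:
carry_out --slide '[[0.98, -0.51, 0], [0.98, -0.51, 0], [0.98, -0.51, 0], [0.98, -0.51, 0], [0.98, -0.51, 0], [0.98, -0.51, 0], [0.98, -0.51, 0], [0.98, -0.51, 0], [0.98, -0.51, 0], [0.98, -0.51, 0], [0.98, -0.51, 0], [0.98, -0.51, 0]]' --twist '[[0, 0, 0], [0, 0, 0], [0, 0, 0], [0, 0, 0], [0, 0, 0], [0, 0, 0], [0, 0, 0], [0, 0, 0], [0, 0, 0], [0, 0, 0], [0, 0, 0], [0, 0, 0]]' --fingers '[65, 65, 65, 65, 65, 65, 65, 65, 65, 65, 65, 65]'

```text
time: 36.98
eef_pos: [506.9, 375.6, 247.5]
tool_rot: [2.63, 1.718, -0.0]
force: [0.5, 0.2, 0.5]
grip_width: 56.5
gripper_force: 0.0
```

```bash
python3 - <<'E'
from h import *
plan([509.6,375.5,73])
a=cv2.imread("pics/side5.png")
im=arm.snapshot("side");cv2.imwrite("pics/side6.png",im[:,:,::-1])
it=arm.snapshot("top");cv2.imwrite("pics/top6.png",it[:,:,::-1])
cv2.imwrite("pics/6.png",cv2.resize(np.hstack([it[130:260,100:230],im[240:370,170:300]])[:,:,::-1],None,fx=3,fy=3,interpolation=cv2.INTER_CUBIC))
E
```

```text
t 36.98 pos [506.9 375.6 247.5] w 56.5 
R [[0.4, 0.92, 0.0], [0.92, -0.4, -0.0], [-0.0, 0.0, -1.0]] units [0.06 0.12 8.73]
```

View pics/6.png

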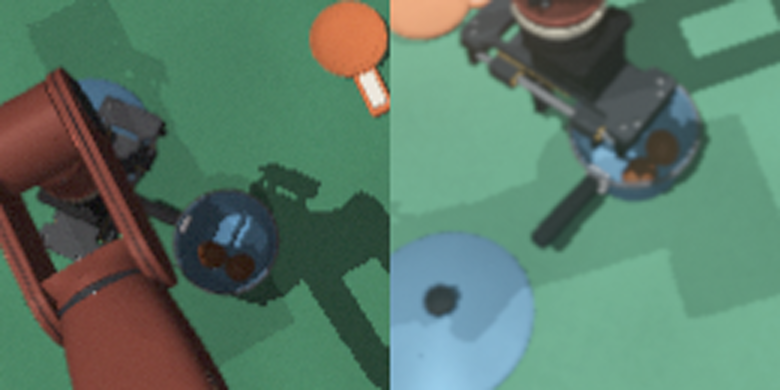

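Emit:
carry_out --slide '[[0.1, 0.1, 1], [0, 0, 1], [0, 0, 1], [0, 0, 1], [0, 0, 1], [0, 0, 1], [0, 0, 1], [0, 0, 1], [0, 0, 0.7], [0, 0, 0], [0, 0, 0], [0, 0, 0]]' --twist '[[0, 0, 0], [0, 0, 0], [0, 0, 0], [0, 0, 0], [0, 0, 0], [0, 0, 0], [0, 0, 0], [0, 0, 0], [0, 0, 0], [0, 0, 0], [0, 0, 0], [0, 0, 0]]' --fingers '[65, 65, 65, 65, 65, 65, 65, 65, 65, 0, 0, 0]' --squeeze 60

```text
time: 38.08
eef_pos: [510.7, 375.7, 75.5]
tool_rot: [2.633, 1.713, 0.003]
force: [-0.2, 0.7, -0.3]
grip_width: 43.7
gripper_force: 0.0
```

Emit:
carry_out --slide '[[0, 0, 0], [0, 0, 0], [0, 0, 0], [0, 0, 0], [0, 0, 0], [0, 0, -0.3], [0, 0, -0.5], [0, 0, -0.5], [0, 0, -0.5], [0, 0, -0.5], [0, 0, -0.5], [0, 0, 0]]' --twist '[[0, 0, 0], [0, 0, 0], [0, 0, 0], [0, 0, 0], [0, 0, 0], [0, 0, 0], [0, 0, 0], [0, 0, 0], [0, 0, 0], [0, 0, 0], [0, 0, 0], [0, 0, 0]]' --fingers '[0, 0, 0, 0, 0, 0, 0, 0, 0, 0, 0, 0]'

```text
time: 39.08
eef_pos: [511.5, 376.4, 133.9]
tool_rot: [2.634, 1.712, 0.008]
force: [0.7, 0.9, -2.8]
grip_width: 19.5
gripper_force: 60.0
```

```bash
python3 - <<'E'
from h import *
o=arm.observe();print(o["force"],o["moment"],o["grip_width"])
im=arm.snapshot("side");cv2.imwrite("pics/side7.png",im[:,:,::-1])
it=arm.snapshot("top");cv2.imwrite("pics/top7.png",it[:,:,::-1])
cv2.imwrite("pics/7.png",cv2.resize(np.hstack([it[130:260,100:230],im[220:350,170:300]])[:,:,::-1],None,fx=3,fy=3,interpolation=cv2.INTER_CUBIC))
E
```

```text
[ 0.71895696  0.9108383  -2.82759989] [ 0.36745446 -0.11386446  0.00999665] 19.541698754578213
```

View pics/7.png

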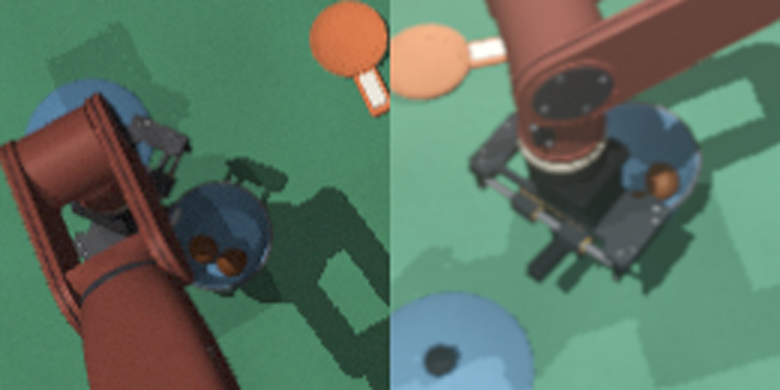

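Emit:
carry_out --slide '[[0, 0, -0.4], [0, 0, -0.8], [0, 0, -0.8], [0, 0, -0.8], [0, 0, -0.8], [0, 0, -0.8], [0, 0, -0.8], [0, 0, -0.8], [0, 0, -0.8], [0, 0, -0.8], [0, 0, -0.8], [0, 0, -0.6]]' --twist '[[0, 0, 0], [0, 0, -0.3], [0, 0, -0.3], [0, 0, -0.3], [0, 0, -0.3], [0, 0, -0.3], [0, 0, -0.3], [0, 0, -0.3], [0, 0, -0.3], [0, 0, -0.3], [0, 0, -0.2], [0, 0, 0]]' --fingers '[0, 0, 0, 0, 0, 0, 0, 0, 0, 0, 0, 0]'

```text
time: 40.18
eef_pos: [509.9, 375.5, 311.6]
tool_rot: [-2.297, -2.143, -0.0]
force: [0.3, 0.5, -3.7]
grip_width: 19.3
gripper_force: 60.0
```

Emit:
carry_out --slide '[[-0.2, 0, 0], [-0.5, 0.1, 0], [-0.8, 0.15, 0], [-0.9, 0.15, 0], [-0.9, 0.15, 0], [-0.9, 0.15, 0], [-0.9, 0.15, 0], [-0.9, 0.15, 0], [-0.9, 0.15, 0], [-0.9, 0.15, 0], [-0.9, 0.15, 0], [-0.9, 0.15, 0]]' --twist '[[0, 0, 0], [0, 0, 0], [0, 0, 0], [0, 0, 0], [0, 0, 0], [0, 0, 0], [0, 0, 0], [0, 0, 0], [0, 0, 0], [0, 0, 0], [0, 0, 0], [0, 0, 0]]' --fingers '[0, 0, 0, 0, 0, 0, 0, 0, 0, 0, 0, 0]'

```text
time: 41.18
eef_pos: [527.5, 179.1, 308.5]
tool_rot: [-2.298, -2.14, 0.005]
force: [-0.3, -0.5, -4.1]
grip_width: 19.5
gripper_force: 60.0
```

Emit:
carry_out --slide '[[-0.9, 0.15, 0], [-0.9, 0.15, 0], [-0.9, 0.15, 0], [-0.9, 0.15, 0], [-0.9, 0.15, 0], [-0.9, 0.15, 0], [-0.9, 0.15, 0], [-0.9, 0.15, 0], [-0.9, 0.15, 0], [-0.9, 0.15, 0], [-0.9, 0.15, 0], [-0.9, 0.15, 0]]' --twist '[[0, 0, 0], [0, 0, 0], [0, 0, 0], [0, 0, 0], [0, 0, 0], [0, 0, 0], [0, 0, 0], [0, 0, 0], [0, 0, 0], [0, 0, 0], [0, 0, 0], [0, 0, 0]]' --fingers '[0, 0, 0, 0, 0, 0, 0, 0, 0, 0, 0, 0]'

```text
time: 42.18
eef_pos: [547.6, -38.3, 308.4]
tool_rot: [-2.297, -2.139, 0.004]
force: [0.9, -0.7, -3.1]
grip_width: 19.2
gripper_force: 60.0
```

```bash
python3 - <<'E'
from h import *
plan([565,-151,318]);o=arm.observe();print(o["q"].round(2),o["moment"].round(2),o["force"].round(1))
E
```

```text
t 42.18 pos [547.6 -38.3 308.4] w 19.2 
R [[0.07, 1.0, -0.0], [1.0, -0.07, 0.0], [0.0, -0.0, -1.0]] units [-5.56  1.27 -0.48]
[-0.21  0.01  1.65 -0.    1.49 -0.14] [ 0.26  0.03 -0.04] [ 0.9 -0.7 -3.1]
```

Emit:
carry_out --slide '[[-0.9, 0.15, -0.1], [-0.9, 0.15, -0.1], [-0.9, 0.15, -0.1], [-0.9, 0.2, -0.1], [-0.8, 0.2, 0], [-0.6, 0.2, 0], [-0.4, 0.1, 0], [-0.2, 0.1, 0], [0, 0, 0]]' --twist '[[0, 0, 0], [0, 0, 0], [0, 0, 0], [0, 0, 0], [0, 0, 0], [0, 0, 0], [0, 0, 0], [0, 0, 0], [0, 0, 0]]' --fingers '[0, 0, 0, 0, 0, 0, 0, 0, 0]'

```text
time: 42.93
eef_pos: [566.0, -150.5, 317.6]
tool_rot: [-2.298, -2.14, 0.001]
force: [-0.4, 0.1, -2.4]
grip_width: 19.7
gripper_force: 60.0
```

Emit:
carry_out --slide '[[0, 0, 0], [0, 0, 0], [0, 0, 0], [0, 0, 0], [0, 0, 0], [0, 0, 0], [0, 0, 0], [0, 0, 0]]' --twist '[[0, 0.6, 0], [0, 0.6, 0], [0, 0.6, 0], [0, 0.6, 0], [0, 0.6, 0], [0, 0.6, 0], [0, 0.6, 0], [0, 0, 0]]' --fingers '[0, 0, 0, 0, 0, 0, 0, 0]'

```text
time: 43.6
eef_pos: [565.6, -150.5, 316.4]
tool_rot: [-2.012, -1.871, -0.518]
force: [-0.4, -0.5, -4.2]
grip_width: 19.4
gripper_force: 60.0
```

```bash
python3 - <<'E'
from h import *
plan([565,-151,318]);o=arm.observe();print(o["q"].round(2),o["moment"].round(2),o["force"].round(1))
im=arm.snapshot("side");it=arm.snapshot("top")
cv2.imwrite("pics/8.png",cv2.resize(np.hstack([it[100:260,200:400],im[60:220,150:350]])[:,:,::-1],None,fx=2,fy=2,interpolation=cv2.INTER_CUBIC))
E
```

```text
t 43.6 pos [ 565.6 -150.5  316.4] w 19.4 
R [[0.06, 1.0, 0.03], [0.87, -0.07, 0.48], [0.49, -0.0, -0.87]] units [ 0.01 -0.03 -0.08]
[-0.63  0.22  1.47  0.43  1.72 -0.55] [-0.56  0.09 -0.02] [-0.4 -0.5 -4.2]
```

View pics/8.png

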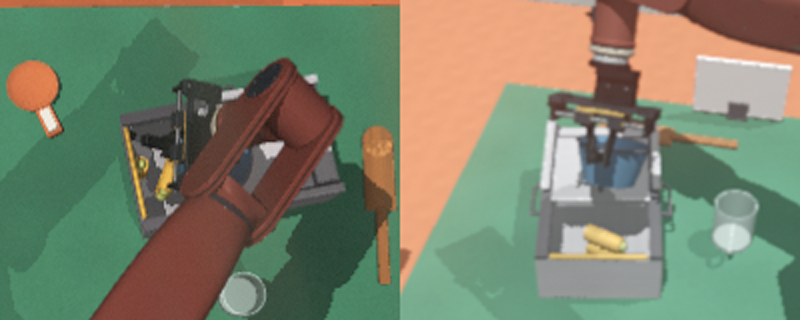

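Emit:
carry_out --slide '[[0.5, 0, 0.3], [0.6, 0, 0.3], [0, 0, 0], [0, 0, 0], [0, 0, 0], [0, 0, 0], [0, 0, 0], [0, 0, 0], [0, 0, 0], [0, 0, 0], [0, 0, 0], [0, 0, 0]]' --twist '[[0, 0, 0], [0, 0, 0], [0, 0.7, 0], [0, 0.7, 0], [0, 0.7, 0], [0, 0.7, 0], [0, 0.7, 0], [0, 0.7, 0], [0, 0.7, 0], [0, 0.7, 0], [0, 0.7, 0], [0, 0.7, 0]]' --fingers '[0, 0, 0, 0, 0, 0, 0, 0, 0, 0, 0, 0]'

```text
time: 44.7
eef_pos: [568.7, -123.0, 319.3]
tool_rot: [-1.429, -1.336, -1.138]
force: [-0.4, 0.1, -4.1]
grip_width: 19.6
gripper_force: 60.0
```

Emit:
carry_out --slide '[[0, 0, 0], [0, 0, 0], [0, 0, 0], [0, 0, 0], [0, 0, 0], [0, 0, 0]]' --twist '[[0, 0.6, 0], [0, 0.6, 0], [0, 0.3, 0], [0, 0, 0], [0, 0, 0], [0, 0, 0]]' --fingers '[0, 0, 0, 0, 0, 0]'

```text
time: 45.2
eef_pos: [568.6, -124.0, 319.6]
tool_rot: [-1.297, -1.213, -1.236]
force: [-0.1, -0.2, -2.6]
grip_width: 19.5
gripper_force: 60.0
```

```bash
python3 - <<'E'
from h import *
plan([565,-126,318]);o=arm.observe();print(o["q"].round(2),o["moment"].round(2),o["force"].round(1))
im=arm.snapshot("side");it=arm.snapshot("top")
for n in("side","top"):print([(round(d["conf"],2),d["centre"]) for d in arm.trace(n,"stone1_mid")][:4])
cv2.imwrite("pics/9.png",cv2.resize(np.hstack([it[100:260,200:400],im[60:220,150:350]])[:,:,::-1],None,fx=2,fy=2,interpolation=cv2.INTER_CUBIC))
E
```

```text
t 45.2 pos [ 568.6 -124.   319.6] w 19.5 
R [[0.0, 1.0, 0.07], [0.05, -0.07, 1.0], [1.0, 0.0, -0.05]] units [-0.08 -0.17 -0.11]
[-0.79  0.63  1.44  1.12  2.16 -0.66] [-1.25  0.1  -0.01] [-0.1 -0.2 -2.6]
[(0.45, [316.0, 170.1])]
[]
```

View pics/9.png

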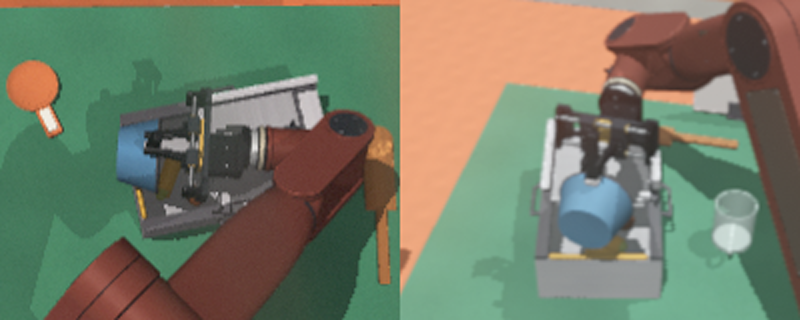

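Emit:
carry_out --slide '[[0, 0, -0.5], [0, 0, -0.5], [0, 0, -0.5], [0, 0, -0.3], [0, 0, 0], [0, 0, 0], [0, 0, 0], [0, 0, 0], [0, 0, 0]]' --twist '[[0, 0.7, 0], [0, 0.7, 0], [0, 0.7, 0], [0, 0.7, 0], [0, 0, 0], [0, 0, 0], [0, 0, 0], [0, 0, 0], [0, 0, 0]]' --fingers '[0, 0, 0, 0, 0, 0, 0, 0, 0]'

```text
time: 46.15
eef_pos: [565.9, -160.3, 317.6]
tool_rot: [-1.038, -0.971, -1.39]
force: [-0.6, 0.2, -2.0]
grip_width: 19.4
gripper_force: 60.0
```

Emit:
carry_out --slide '[[0, 0, 0.5], [0, 0, 0.5], [0, 0, 0.5], [0, 0, 0.3], [0, 0, 0], [0, 0, 0], [0, 0, 0], [0, 0, 0], [0, 0, 0], [0, 0, 0], [0, 0, 0], [0, 0, 0]]' --twist '[[0, -0.7, 0], [0, -0.7, 0], [0, -0.7, 0], [0, -0.7, 0], [0, -0.7, 0], [0, -0.7, 0], [0, -0.7, 0], [0, -0.7, 0], [0, -0.7, 0], [0, -0.7, 0], [0, -0.7, 0], [0, -0.7, 0]]' --fingers '[0, 0, 0, 0, 0, 0, 0, 0, 0, 0, 0, 0]'

```text
time: 47.15
eef_pos: [568.0, -125.5, 323.9]
tool_rot: [-1.788, -1.669, -0.807]
force: [-0.0, 1.5, -3.1]
grip_width: 19.1
gripper_force: 60.0
```

```bash
python3 - <<'E'
from h import *
plan([565,-126,318]);o=arm.observe();print(o["q"].round(2),o["moment"].round(2),o["force"].round(1))
print("theta",np.arccos(-ori().as_matrix()[2,2]),ori().as_matrix()[:,1])
E
```

```text
t 47.15 pos [ 568.  -125.5  323.9] w 19.1 
R [[0.04, 1.0, 0.05], [0.66, -0.07, 0.75], [0.75, 0.0, -0.66]] units [-0.24 -0.15  0.17]
[-0.7   0.32  1.46  0.68  1.87 -0.6 ] [-0.72  0.11 -0.01] [-0.   1.5 -3.1]
theta 0.8460007414093548 [ 0.99754428 -0.06999922  0.00234702]
```

Emit:
carry_out --slide '[[0, 0, 0], [0, 0, 0], [0, 0, 0], [0, 0, 0], [0, 0, 0], [0, 0, 0], [0, 0, 0], [0, 0, 0], [0, 0, 0], [0, 0, 0]]' --twist '[[0, -0.8, 0], [0, -0.8, 0], [0, -0.8, 0], [0, -0.8, 0], [0, -0.8, 0], [0, -0.8, 0], [0, -0.8, 0], [0, -0.8, 0], [0, -0.65, 0], [0, 0, 0]]' --fingers '[0, 0, 0, 0, 0, 0, 0, 0, 0, 0]'

```text
time: 47.98
eef_pos: [568.2, -122.4, 324.5]
tool_rot: [-2.293, -2.146, -0.008]
force: [0.8, 0.7, -3.1]
grip_width: 19.6
gripper_force: 60.0
```

Emit:
carry_out --slide '[[1, -0.35, 0], [1, -0.35, 0], [1, -0.35, 0], [1, -0.35, 0], [1, -0.35, 0], [1, -0.35, 0], [1, -0.35, 0], [1, -0.35, 0], [1, -0.35, 0], [1, -0.35, 0], [1, -0.35, 0], [1, -0.35, 0]]' --twist '[[0, 0, 0], [0, 0, 0], [0, 0, 0], [0, 0, 0], [0, 0, 0], [0, 0, 0], [0, 0, 0], [0, 0, 0], [0, 0, 0], [0, 0, 0], [0, 0, 0], [0, 0, 0]]' --fingers '[0, 0, 0, 0, 0, 0, 0, 0, 0, 0, 0, 0]'

```text
time: 48.98
eef_pos: [500.3, 121.0, 324.3]
tool_rot: [-2.293, -2.137, -0.009]
force: [0.4, 0.3, -4.4]
grip_width: 19.7
gripper_force: 60.0
```

```bash
python3 - <<'E'
from h import *
plan([487,165,160]);o=arm.observe();print(o["q"].round(2),o["moment"].round(2),o["force"].round(1))
im=arm.snapshot("side");it=arm.snapshot("top")
cv2.imwrite("pics/10.png",cv2.resize(np.hstack([it[110:260,170:370],im[100:250,150:350]])[:,:,::-1],None,fx=2,fy=2,interpolation=cv2.INTER_CUBIC))
E
```

```text
t 48.98 pos [500.3 121.  324.3] w 19.7 
R [[0.07, 1.0, -0.0], [1.0, -0.07, 0.01], [0.01, -0.0, -1.0]] units [ 2.07 -0.81  8.24]
[ 0.08 -0.09  1.71  0.01  1.52  0.15] [ 0.19 -0.01 -0.01] [ 0.4  0.3 -4.4]
```

View pics/10.png

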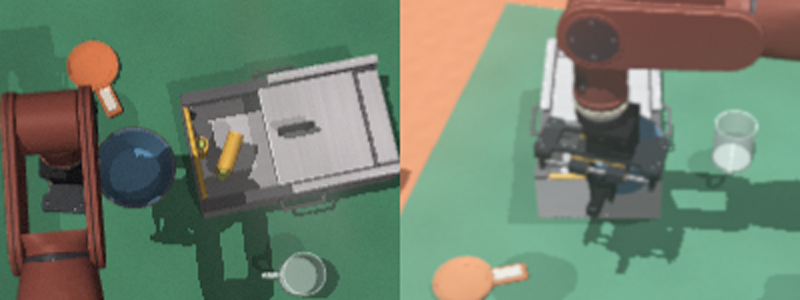

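Emit:
carry_out --slide '[[1, -0.4, 0], [1, -0.4, 0], [0, 0, 1], [0, 0, 1], [0, 0, 1], [0, 0, 1], [0, 0, 1], [0, 0, 1], [0, 0, 1], [0, 0, 1], [0, 0, 1], [0, 0, 1]]' --twist '[[0, 0, 0], [0, 0, 0], [0, 0, 0], [0, 0, 0], [0, 0, 0], [0, 0, 0], [0, 0, 0], [0, 0, 0], [0, 0, 0], [0, 0, 0], [0, 0, 0], [0, 0, 0]]' --fingers '[0, 0, 0, 0, 0, 0, 0, 0, 0, 0, 0, 0]'

```text
time: 50.08
eef_pos: [488.2, 161.6, 123.6]
tool_rot: [-2.295, -2.137, -0.008]
force: [-0.1, 0.3, -3.2]
grip_width: 19.8
gripper_force: 60.0
```

```bash
python3 - <<'E'
from h import *
plan([487,165,76]);o=arm.observe();print(o["moment"].round(2),o["force"].round(1))
im=arm.snapshot("side");it=arm.snapshot("top")
cv2.imwrite("pics/11.png",cv2.resize(np.hstack([it[120:260,170:370],im[110:250,150:350]])[:,:,::-1],None,fx=2,fy=2,interpolation=cv2.INTER_CUBIC))
for n in("side","top"):print([(round(d["conf"],2),d["centre"]) for d in arm.trace(n,"stone1_mid")][:4],[(round(d["conf"],2),d["centre"]) for d in arm.trace(n,"cob1_mid")][:4])
E
```

```text
t 50.08 pos [488.2 161.6 123.6] w 19.8 
R [[0.07, 1.0, 0.0], [1.0, -0.07, 0.01], [0.01, -0.0, -1.0]] units [ 0.15 -0.07  2.38]
[ 0.16  0.04 -0.04] [-0.1  0.3 -3.2]
[] [(0.35, [241.6, 138.9])]
[(0.52, [284.6, 185.5])] [(0.53, [283.3, 184.8]), (0.34, [228.3, 205.2])]
```

View pics/11.png

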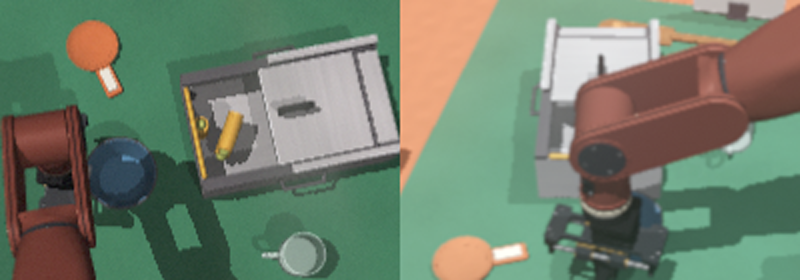

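Emit:
carry_out --slide '[[0, 0, 0.7], [0, 0, 0.5], [0, 0, 0.4], [0, 0, 0.3], [0, 0, 0.2], [0, 0, 0.1], [0, 0, 0]]' --twist '[[0, 0, 0], [0, 0, 0], [0, 0, 0], [0, 0, 0], [0, 0, 0], [0, 0, 0], [0, 0, 0]]' --fingers '[0, 0, 0, 0, 0, 0, 0]'

```text
time: 50.97
eef_pos: [487.8, 162.6, 79.7]
tool_rot: [-2.294, -2.139, -0.006]
force: [0.5, -0.1, -3.6]
grip_width: 19.5
gripper_force: 60.0
```

Emit:
carry_out --slide '[[0, 0, 0.1], [0, 0, 0.1], [0, 0, 0]]' --twist '[[0, 0, 0], [0, 0, 0], [0, 0, 0]]' --fingers '[0, 0, 0]'

```text
time: 51.22
eef_pos: [488.4, 162.7, 76.4]
tool_rot: [-2.295, -2.14, -0.008]
force: [0.6, 0.4, -0.8]
grip_width: 19.5
gripper_force: 60.0
```

Emit:
carry_out --slide '[[0, 0, 0.1], [0, 0, 0], [0, 0, 0], [0, 0, 0], [0, 0, 0], [0, 0, -0.5], [0, 0, -1], [0, 0, -1], [0, 0, -1], [0, 0, -1], [0, 0, -1], [0, 0, -1]]' --twist '[[0, 0, 0], [0, 0, 0], [0, 0, 0], [0, 0, 0], [0, 0, 0], [0, 0, 0], [0, 0, 0], [0, 0, 0], [0, 0, 0], [0, 0, 0], [0, 0, 0], [0, 0, 0]]' --fingers '[0, 55, 55, 55, 55, 55, 55, 55, 55, 55, 55, 55]'

```text
time: 52.22
eef_pos: [487.9, 161.7, 206.0]
tool_rot: [-2.295, -2.14, -0.008]
force: [-0.4, -0.3, 0.1]
grip_width: 48.0
gripper_force: 0.0
```

Emit:
carry_out --slide '[[0, 0, -1], [0, 0, -1], [0, 0, -0.5], [1, -1, 0], [1, -1, 0], [1, -1, 0], [1, -1, 0], [1, -1, 0], [1, -1, 0], [1, -1, 0], [1, -1, 0], [1, 0, 0]]' --twist '[[0, 0, 0], [0, 0, 0], [0, 0, 0], [0, 0, 0], [0, 0, 0], [0, 0, 0], [0, 0, 0], [0, 0, 0], [0, 0, 0], [0, 0, 0], [0, 0, 0], [0, 0, 0]]' --fingers '[55, 55, 55, 55, 55, 55, 55, 55, 55, 55, 55, 55]'

```text
time: 53.22
eef_pos: [337.8, 353.3, 255.3]
tool_rot: [-2.292, -2.141, -0.005]
force: [1.1, 0.8, 0.1]
grip_width: 47.8
gripper_force: 0.0
```

```bash
python3 - <<'E'
from h import *
im=arm.snapshot("side");it=arm.snapshot("top")
cv2.imwrite("pics/side12.png",im[:,:,::-1]);cv2.imwrite("pics/top12.png",it[:,:,::-1])
for n in("side","top"):print([(round(d["conf"],2),d["centre"],d["pixels"].sum()) for d in arm.trace(n,"stone1_mid")][:4],[(round(d["conf"],2),d["centre"]) for d in arm.trace(n,"cob1_mid")][:4],[(round(d["conf"],2),d["centre"],np.round(onz(n,d["centre"],37))) for d in arm.trace(n,"pan_mid")][:1])
cv2.imwrite("pics/12.png",cv2.resize(np.hstack([it[110:260,195:325],im[110:260,180:310]])[:,:,::-1],None,fx=3,fy=3,interpolation=cv2.INTER_CUBIC))
plan([586,-280,250]);print(arm.observe()["q"].round(2))
E
```

```text
[] [(0.69, [252.8, 179.2])] [(0.74, [255.3, 228.5], array([505.,  40.,  37.]))]
[] [(0.63, [318.5, 180.5]), (0.54, [280.8, 185.5])] [(0.6, [228.9, 206.9], array([486.,  70.,  37.]))]
t 53.62 pos [341.3 351.4 255.1] w 47.7 
R [[0.07, 1.0, 0.0], [1.0, -0.07, 0.01], [0.01, -0.0, -1.0]] units [-30.62  14.45   0.08]
[ 0.64 -0.12  1.86  0.    1.39  0.71]
```

View pics/12.png

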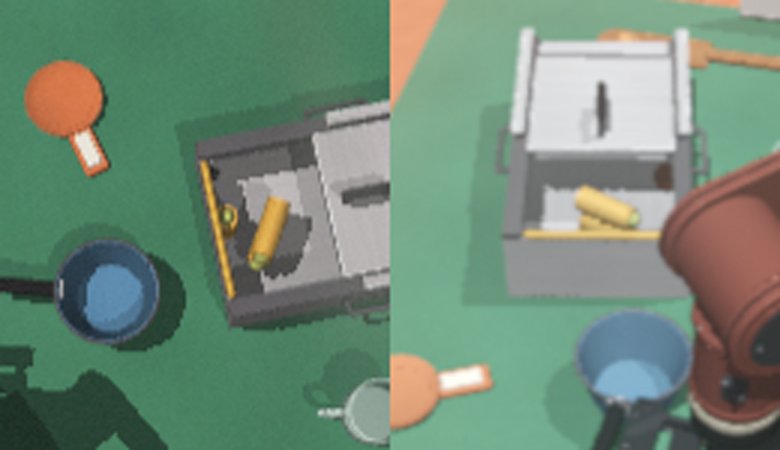

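```bash
python3 - <<'E'
from h import *
it=cv2.imread("pics/top12.png");g=it.max(2)[165:186,300:340]
m=g<75;k,l,s,c=cv2.connectedComponentsWithStats(m.astype(np.uint8));print(s,c)
for i in range(1,k):
    if s[i,4]>20:print(onz("top",c[i]+[300,165],166))
print(onz("top",(319.5,174),166), onz("top",(278,182),166))
im=cv2.imread("pics/side12.png");print(onz("side",(180+(602-390)/3,110+103/3),166))
E
```

```text
[[  0   0  40  21 834]
 [ 24   6   3   3   6]] [[19.4616307  10.02038369]
 [24.83333333  7.16666667]]
[ 591.91177706 -286.85651196  166.        ] [ 561.89026133 -126.59738679  166.        ]
[ 588.95113023 -273.05917855  166.        ]
```

Emit:
carry_out --slide '[[0, 0, 0], [0, 0, 0], [0, 0, 0], [-1, 0.2, 0], [-1, 0.2, 0], [-1, 0.2, 0], [-1, 0.2, 0], [-1, 0.2, 0], [-1, 0.2, 0], [-1, 0.2, 0], [-1, 0.2, 0], [-1, 0.2, 0]]' --twist '[[0, 0, -0.7], [0, 0, -0.7], [0, 0, -0.7], [0, 0, 0], [0, 0, 0], [0, 0, 0], [0, 0, 0], [0, 0, 0], [0, 0, 0], [0, 0, 0], [0, 0, 0], [0, 0, 0]]' --fingers '[55, 55, 55, 55, 55, 55, 55, 55, 55, 55, 55, 55]'

```text
time: 54.62
eef_pos: [409.3, 180.0, 254.4]
tool_rot: [-2.01, -2.41, -0.008]
force: [-0.1, 0.1, -0.6]
grip_width: 47.8
gripper_force: 0.0
```

Emit:
carry_out --slide '[[-1, 0.2, 0], [-1, 0.2, 0], [-1, 0.2, 0], [-1, 0.2, 0], [-1, 0.2, 0], [-1, 0.2, 0], [-1, 0.2, 0], [-1, 0.2, 0], [-1, 0.2, 0], [-1, 0.2, 0], [-1, 0.2, 0], [-1, 0.2, 0]]' --twist '[[0, 0, 0], [0, 0, 0], [0, 0, 0], [0, 0, 0], [0, 0, 0], [0, 0, 0], [0, 0, 0], [0, 0, 0], [0, 0, 0], [0, 0, 0], [0, 0, 0], [0, 0, 0]]' --fingers '[55, 55, 55, 55, 55, 55, 55, 55, 55, 55, 55, 55]'

```text
time: 55.62
eef_pos: [499.5, -47.4, 253.0]
tool_rot: [-2.01, -2.41, -0.008]
force: [0.5, 0.1, -0.4]
grip_width: 47.7
gripper_force: 0.0
```

Emit:
carry_out --slide '[[-1, 0.2, 0], [-1, 0.2, 0], [-1, 0.2, 0], [-1, 0.2, 0], [-1, 0.2, 0], [-1, 0.2, 0], [-1, 0.2, 0], [-1, 0.2, 0], [-1, 0.2, 0], [-1, 0.2, 0], [-1, 0.2, 0], [-1, 0.2, 0]]' --twist '[[0, 0, 0], [0, 0, 0], [0, 0, 0], [0, 0, 0], [0, 0, 0], [0, 0, 0], [0, 0, 0], [0, 0, 0], [0, 0, 0], [0, 0, 0], [0, 0, 0], [0, 0, 0]]' --fingers '[55, 55, 55, 55, 55, 55, 55, 55, 55, 55, 55, 55]'

```text
time: 56.62
eef_pos: [589.8, -274.8, 251.5]
tool_rot: [-2.01, -2.41, -0.007]
force: [-0.6, 0.1, 0.0]
grip_width: 48.2
gripper_force: 0.0
```

```bash
python3 - <<'E'
from h import *
plan([591.5,-280,172])
E
```

```text
t 56.62 pos [ 589.8 -274.8  251.5] w 48.2 
R [[-0.18, 0.98, 0.0], [0.98, 0.18, 0.01], [0.01, 0.0, -1.0]] units [-0.29  0.03  3.97]
```

Emit:
carry_out --slide '[[-0.3, 0, 1], [0, 0, 1], [0, 0, 1], [0, 0, 0.7], [0, 0, 0.3], [0, 0, 0], [0, 0, 0], [0, 0, 0], [0, 0, 0], [0, 0, 0], [0, 0, 0], [0, 0, 0]]' --twist '[[0, 0, 0], [0, 0, 0], [0, 0, 0], [0, 0, 0], [0, 0, 0], [0, 0, 0], [0, 0, 0], [0, 0, 0], [0, 0, 0], [0, 0, 0], [0, 0, 0], [0, 0, 0]]' --fingers '[55, 55, 55, 55, 55, 0, 0, 0, 0, 0, 0, 0]' --squeeze 25

```text
time: 57.62
eef_pos: [593.5, -278.3, 172.9]
tool_rot: [2.009, 2.413, 0.012]
force: [5.3, -0.4, -0.9]
grip_width: 12.7
gripper_force: 25.0
```

Emit:
carry_out --slide '[[0, 0, 0], [0, 0, -0.3], [-0.1, 0, -0.3], [-0.1, 0, -0.3], [-0.1, 0, -0.3], [-0.1, 0, -0.2], [0, 0, 0]]' --twist '[[0, 0, 0], [0, 0, 0], [0, 0, 0], [0, 0, 0], [0, 0, 0], [0, 0, 0], [0, 0, 0]]' --fingers '[0, 0, 0, 0, 0, 0, 0]'

```text
time: 58.2
eef_pos: [594.8, -286.1, 200.7]
tool_rot: [2.01, 2.414, 0.012]
force: [6.1, 1.3, -4.9]
grip_width: 13.2
gripper_force: 25.0
```

```bash
python3 - <<'E'
from h import *
plan([565.3,-134.6,200]);print(arm.observe()["force"])
E
```

```text
t 58.2 pos [ 594.8 -286.1  200.7] w 13.2 
R [[-0.18, 0.98, 0.01], [0.98, 0.18, 0.01], [0.0, 0.01, -1.0]] units [ 7.72 -0.08  0.07]
[ 6.06040587  1.34213085 -4.87353383]
```

Emit:
carry_out --slide '[[0.4, 0.1, 0], [0.8, 0, 0], [0.8, 0, 0], [0.8, 0, 0], [0.8, 0, 0], [0.8, 0, 0], [0.8, 0, 0], [0.8, 0, 0], [0.8, 0, 0], [0.6, 0, 0], [0.3, 0, 0], [0, 0, 0]]' --twist '[[0, 0, 0], [0, 0, 0], [0, 0, 0], [0, 0, 0], [0, 0, 0], [0, 0, 0], [0, 0, 0], [0, 0, 0], [0, 0, 0], [0, 0, 0], [0, 0, 0], [0, 0, 0]]' --fingers '[0, 0, 0, 0, 0, 0, 0, 0, 0, 0, 0, 0]'

```text
time: 59.2
eef_pos: [566.2, -133.2, 200.2]
tool_rot: [-2.006, -2.412, -0.006]
force: [-3.5, 1.0, -3.3]
grip_width: 13.1
gripper_force: 25.0
```

Emit:
carry_out --slide '[[0.15, 0, 0], [0.1, 0, 0.3], [0.1, 0, 0.3], [0.1, 0, 0.3], [0.1, 0, 0.3], [0, 0, 0.2], [0, 0, 0]]' --twist '[[0, 0, 0], [0, 0, 0], [0, 0, 0], [0, 0, 0], [0, 0, 0], [0, 0, 0], [0, 0, 0]]' --fingers '[0, 0, 0, 0, 0, 0, 0]'

```text
time: 59.78
eef_pos: [564.9, -123.8, 172.8]
tool_rot: [-2.008, -2.412, -0.007]
force: [-7.0, -0.5, 3.5]
grip_width: 12.9
gripper_force: 25.0
```

Emit:
carry_out --slide '[[0, 0, 0], [0, 0, 0], [0, 0, 0], [0, 0, 0], [0, 0, -1], [0, 0, -1], [0, 0, -1], [0, 0, -1], [1, -1, 0], [1, -1, 0], [1, -1, 0], [1, -1, 0]]' --twist '[[0, 0, 0], [0, 0, 0], [0, 0, 0], [0, 0, 0], [0, 0, 0], [0, 0, 0], [0, 0, 0], [0, 0, 0], [0, 0, 0], [0, 0, 0], [0, 0, 0], [0, 0, 0]]' --fingers '[60, 60, 60, 60, 60, 60, 60, 60, 60, 60, 60, 60]'

```text
time: 60.78
eef_pos: [471.2, -59.3, 253.1]
tool_rot: [-2.009, -2.412, -0.009]
force: [-0.5, 0.6, 0.8]
grip_width: 52.2
gripper_force: 0.0
```

Emit:
carry_out --slide '[[1, -0.3, 0], [1, -0.3, 0], [1, -0.3, 0], [1, -0.3, 0], [1, -0.3, 0], [1, -0.3, 0], [1, -0.3, 0], [1, -0.3, 0], [1, -0.3, 0], [1, -0.3, 0], [1, -0.3, 0], [0, 0, 0]]' --twist '[[0, 0, 0], [0, 0, 0], [0, 0, 0], [0, 0, 0], [0, 0, 0], [0, 0, 0], [0, 0, 0], [0, 0, 0], [0, 0, 0], [0, 0, 0], [0, 0, 0], [0, 0, 0]]' --fingers '[60, 60, 60, 60, 60, 60, 60, 60, 60, 60, 60, 60]'

```text
time: 61.78
eef_pos: [366.0, 147.0, 254.4]
tool_rot: [-2.005, -2.414, -0.011]
force: [0.7, -0.2, 0.1]
grip_width: 52.1
gripper_force: 0.0
```

```bash
python3 - <<'E'
from h import *
im=arm.snapshot("side");it=arm.snapshot("top");cv2.imwrite("pics/top13.png",it[:,:,::-1])
a=cv2.resize(it[100:270,150:410][:,:,::-1],None,fx=1.5,fy=1.5);b=cv2.resize(im[100:270,170:330][:,:,::-1],None,fx=1.5,fy=1.5,interpolation=cv2.INTER_CUBIC)
cv2.imwrite("pics/13.png",np.hstack([a,b]))
for n in("side","top"):print([(round(d["conf"],2),d["centre"],np.round(onz(n,d["centre"],166))) for d in arm.trace(n,"lid_grip")][:2],[(round(d["conf"],2),d["centre"]) for d in arm.trace(n,"stone1_mid")],[(round(d["conf"],2),d["centre"]) for d in arm.trace(n,"cob1_mid")])
print(proj("top",[[589-.1845*155,-279+.983*155,166]]),proj("side",[[589-.1845*155,-279+.983*155,166]]))
E
```

```text
[(0.63, [250.8, 172.4], array([ 555., -117.,  166.])), (0.57, [259.3, 231.7], array([468., 148., 166.]))] [] []
[(0.69, [286.4, 180.2], array([ 569., -159.,  166.])), (0.63, [390.4, 192.1], array([ 519., -558.,  166.]))] [] [(0.73, [314.3, 176.8])]
[[278.01628235 182.38144606]] [[249.78852822 170.4819174 ]]
```

View pics/13.png

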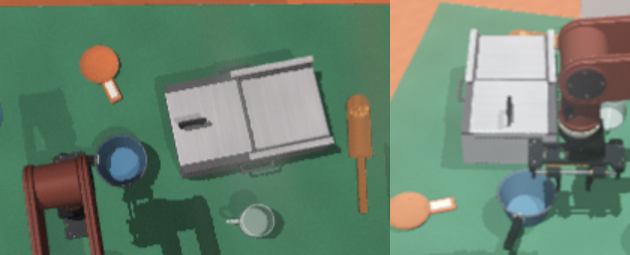

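```bash
python3 -c "
from bench import arm
print(arm.sign_off())"
```

```text
the job is handed in; nothing more can be done
None
```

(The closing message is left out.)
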